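# Hang the toppled stone lantern on the tall display hook

### The arm

A 6-joint arm with a two-finger parallel gripper is mounted at the origin on the work surface. World frame = base frame: x ahead of the robot, y to its left, z up, the work surface at z = 0. Lengths are in m, angles in rad, forces in N, time in s.
With the tool pointing down it reaches from about 0.275 to 0.975 m from the base axis. Payload 8.4 kg.
Tool frame: the origin (TCP) lies midway between the tips of the shut fingers; the grasp point (between the pads) lies arm.pinch_z behind it (arm.pinch_z is the distance from the TCP to the grasp point, in m); z points along the fingers, y is the line along which they close (so a half turn about z gives the same grasp; the last joint's range is limited). The gripper opens to 92 mm and grips with 3 to 60 N. Pads are 20 mm wide; open, the fingers measure 128 mm over their backs; the gripper's body (75 mm by 189 mm) begins 69 mm behind the grasp point.
Start: joints at [-1.149, 0.353, 1.633, -0, 1.155, -0.002], TCP at [0.257, -0.57, 0.215] pointing down, gripper open.
Joint ranges: [-2.63, 2.63], [-0.92, 2.1], [0.06, 2.66], [-1.3, 4.44], [0, 2.69], [-3.02, 3.02]. Speed limits (rad/s): [2.22, 2.22, 2.79, 3.14, 3.14, 3.14].

### API

Orientations are given as a unit quaternion [w, x, y, z].
In Python, from station import readout, cams, hand_in, nets, arm gives the robot as it stands.
- The arm moves only by the tool move_arm, never from a script. Its argument "moves" is a list of rows, each a list of 3 entries, a list of its own where there are three numbers: the shift along the tool's x, y, z each as a share of 500 mm, from -1 to 1, then the turn, a rotation vector about the tool's x, y, z each as a share of pi rad, from -1 to 1, then the opening in per cent of the stroke, from 0 (shut) to 100 (fully open). A call has 1 to 5 rows; each row is the pose to reach, as a shift and turn from the pose commanded when the call began, along the tool's axes at that moment, turning the shorter way round; what a row does not reach only later rows make up. A row lasts 1/8 s, in which the tool goes at most 62.5 mm and 10.7 degrees, less where a joint would pass 70% of its speed; a pose out of reach is approached as far as the arm can. A call with a number of a shift or a turn outside -1 to 1 is refused whole. A call with a gripper value outside its range is refused whole. The fingers move at their own pace and stop on an object; "newtons" is the grip in N (left out, the last holds). Time passes only in rows, so rows that repeat a pose let the fingers close. It gives the time, the measured TCP pose, the force, the opening and the grip force at its end, in the units of the state.
- readout.get_obs(): the state, without advancing time (a new reading comes with each control period).
- cams.camera(name): name is "scene" or "top"; returns a dict with "frame" (400x640x3 uint8, red, green, blue), "depth" (400x640 float32, m along the optical axis (not along the pixel's ray), 0 where there is no reading), "mtx" (3x3 intrinsics, pixels), "distortion" ([k1, k2, p1, p2, k3] as OpenCV has them; the pictures are not rectified), "R" (3x3) and "t" (3): a world point X has camera coordinates R X + t. Camera axes: x right, y down, z forward; pixel columns grow to the right and rows downward; lengths in m; the calibration is good to about 2 mm. A picture is of the moment at which its call begins.
- hand_in(): hands the job in; it is judged then, once.
Trained networks look in a picture, given as the dict that the camera call returned (one of the last four; its "shot" number tells which), for a name from the list of things; names that differ only in an ending like _2 or _b are one class to them, and where a whole thing is asked for, a point or a joint stands for the part that bears it (a point fixed in the world has none). Each returns a list of dicts, best first, with "p" (0 to 1); they miss things now and then, are a little off and sometimes report something else, mostly with a low value. They report only what shows in the picture. A call takes as long as a camera call. They do not tell look-alikes from the thing itself.
- nets.spot_in(picture, target): "point" ([column, row] in pixels, amid what is visible of it).
- nets.outline_of(picture, target): "region" (400x640 bool, what is visible of it) and "point" ([column, row] in pixels, amid what is visible of it).
The state is a dict: "time_s": time; "qpos": joint angles; "dq": joint speeds; "joint_torque": joint torques, N m; "position": TCP position; "tool_rot": TCP orientation; "contact_force": force on the tool from outside, world axes, zero at the start; "wrist_torque": the same for the moment, N m; "width": finger opening in m; "grasp_force": force on a finger pad.
Only numpy, scipy, OpenCV 4.12 (cv2) and the standard library are available. Lean on these libraries where they do the work, as an engineer would, in place of code of your own. Each camera call takes 0.05 s, during which the arm holds its last target. There are 200 camera calls.

### The job

The small stone lantern lies on its side on the stall counter. First stand it upright on the counter and let go of it; then hang it by its wire handle on the hook of the taller of the two hook stands, so that it hangs freely and still. Do not shift the other goods (mortar, jar and vase).

Things in the scene. Friction and masses are not known exactly. Their poses are not given: they have to be found in the camera images.
- lantern: Stone lantern, 0.3 to 0.55 kg: square block 52 x 52 mm, 84 mm tall (roof knob to 94), with a rigid arched handle of 8 mm dark steel bar above it, to 168 mm. Origin: centre of the underside; z runs up from base to handle; the handle lies in the y-z plane. It first lies on its -x or +x face: z and y level, centre line 26 mm up, handle pointing to the robot's right (-y), give or take 35 degrees.
- lantern_block (a point): Centre of the lantern's block, on its axis, 42 mm above its underside. The walls to +y and -y are solid and flat, 52 mm across them: grip here. The faces to +x and -x are open windows with a candle inside. The lantern is the same when turned half round about its z.
- lantern_handle (a point): Middle of the handle's top bar, on the bar's centre line, 164 mm above the underside. The bar runs along the lantern's y: level for 16 mm either side, 4 mm lower at 30 mm, upright sides at 36 mm. 66 mm free height between roof knob and bar. A hook passes through along the lantern's x. Hung there it swings for some time if let go roughly.
- tall_hook: Taller of two fixed hook stands: stone disc foot 116 mm across, 26 mm high, steel post 12 mm thick, and an 8 mm round arm that reaches from the post's top (252 mm up) along the stand's -x, roughly towards the robot. Origin: centre of the foot's underside; z up.
- tall_hook_seat (a point): Lowest point of the tall stand's hook, on the bar's centre line: 65 mm out from the post (stand's -x), 240 mm above the counter. A hung handle's top bar rests across it, the bar's centre line 8 mm above this point. From here the arm rises 12 mm to the post.
- tall_hook_tip (a point): Upturned free end of the tall hook, on the bar's centre line: 95 mm out from the post, 262 mm above the counter (its round end reaches 4 mm higher).
- short_hook: Shorter hook stand, the same shape but with its hook's lowest point 120 mm and its tip 142 mm above the counter, fixed; too low for the lantern. The two stands may have changed places. Not to be used.
- mortar: Bystander: loose stone mortar, 104 mm across, 62 mm high, its pestle fast in it and sticking out to about 105 mm high on the +x side. Origin: centre of the underside.
- jar: Bystander: loose stone jar with lid, 86 mm across, 60 mm high. Origin: centre of the underside.
- vase: Bystander: loose stone vase, 72 mm across, 125 mm high. Origin: centre of the underside.
Things that resemble listed ones, but are neither listed nor needed, are in the scene too. Leave any yellow look-alike of the lantern alone.

How it is judged:
By the outcome, as a careful person would: the job done as asked, in the order asked, and still so for the second after the job is handed in, with the robot touching nothing.
It also fails if it takes over 66 s, if anything falls off the work surface, if the arm or the gripper's body presses on something with over 40 N, if the wrist force passes 120 N, or if a joint passes its speed limit or range.

## Working session

There is one attempt and no reset: what is moved stays moved. The work goes in short steps, Python scripts to look and compute and a tool call to move; the robot and the scene stay as the last step left them, time stands still between calls to the robot, and variables do not carry over. Pictures are saved under pics/ and viewed, at most 10 in all, crops included, and the job is handed in when it is done.

Besides the shell and the picture viewer there is one more tool, called after ">>>" in YAML: its name, and indented under it one key for each argument. move_arm: Moves the arm, as the interface text tells. Shift numbers are shares of 500 mm and turn numbers shares of pi rad, none past 1 either way. Its arguments: {"type":"object","properties":{"moves":{"type":"array","items":{"type":"array"}},"newtons":{"type":"number"}},"required":["moves"]}

```bash
mkdir -p pics; ls; python3 - <<'E'
from station import readout,cams,nets,arm
import cv2,numpy as np
print(arm.pinch_z); o=readout.get_obs(); print({k:np.round(v,3) for k,v in o.items()})
for n in("scene","top"):
    c=cams.camera(n); im=cv2.cvtColor(c["frame"],cv2.COLOR_RGB2BGR); cv2.imwrite(f"pics/{n}1.png",im)
    np.savez(f"{n}1.npz",**{k:np.array(v) for k,v in c.items()})
    for t in("lantern","lantern_block","lantern_handle","tall_hook","tall_hook_seat","tall_hook_tip","short_hook","mortar","jar","vase"):
        for d in nets.spot_in(c,t):
            u=np.array(d["point"],float)
            i,j=int(u[1]),int(u[0]); z=c["depth"][i,j]
            r=cv2.undistortPoints(u.reshape(1,1,2),np.array(c["mtx"]),np.array(c["distortion"])).ravel()
            X=np.array(c["R"]).T@(np.array([r[0],r[1],1])*z-np.array(c["t"]))
            print(n,t,round(d["p"],2),u.round(),X.round(3))
E
```

```text
pics
0.0187
{'time_s': np.float64(0.0), 'qpos': array([-1.149,  0.354,  1.634, -0.   ,  1.155, -0.002]), 'dq': array([ 0.,  0., -0., -0.,  0.,  0.]), 'joint_torque': array([-2.0000e-03, -5.9384e+01, -3.3422e+01,  6.9000e-02,  2.3000e-02,
       -0.0000e+00]), 'position': array([ 0.257, -0.569,  0.214]), 'tool_rot': array([-0.001,  0.978,  0.21 , -0.   ]), 'contact_force': array([-0.424, -1.155, -1.334]), 'wrist_torque': array([-0.03 ,  0.035, -0.042]), 'grasp_force': np.float64(0.0), 'width': np.float64(0.092)}
scene lantern 0.86 [200. 274.] [ 0.282 -0.245  0.018]
scene lantern 0.81 [248. 298.] [ 0.427 -0.228 -0.001]
scene lantern 0.67 [258. 232.] [ 0.331 -0.045  0.021]
scene lantern_block 0.95 [259. 234.] [ 0.353 -0.069  0.05 ]
scene lantern_block 0.73 [377. 237.] [0.632 0.118 0.021]
scene lantern_block 0.56 [249. 299.] [ 0.431 -0.229  0.001]
scene lantern_block 0.56 [197. 279.] [ 0.304 -0.273  0.053]
scene lantern_handle 0.97 [250. 301.] [ 0.459 -0.252  0.051]
scene lantern_handle 0.78 [255. 232.] [ 0.324 -0.053  0.025]
scene lantern_handle 0.69 [200. 278.] [ 0.28  -0.246  0.001]
s
[... 738 characters left out ...]
131]
top lantern_block 0.95 [337. 244.] [ 0.357 -0.058  0.052]
top lantern_block 0.94 [386. 219.] [ 0.44  -0.242 -0.001]
top lantern_handle 0.97 [391. 255.] [ 0.311 -0.248  0.042]
top lantern_handle 0.94 [337. 245.] [ 0.352 -0.061  0.004]
top lantern_handle 0.7 [376. 221.] [ 0.434 -0.202  0.034]
top tall_hook 0.92 [281. 169.] [0.627 0.131 0.025]
top tall_hook_seat 0.64 [279. 171.] [0.622 0.14  0.025]
top tall_hook_tip 0.89 [284. 168.] [0.627 0.121 0.058]
top short_hook 0.69 [228. 161.] [0.655 0.315 0.07 ]
top mortar 0.57 [192. 225.] [0.436 0.455 0.013]
top mortar 0.39 [228. 163.] [0.654 0.322 0.024]
top jar 0.55 [252. 235.] [0.395 0.236 0.056]
top vase 0.86 [422. 163.] [ 0.622 -0.351  0.124]
```

View pics/scene1.png

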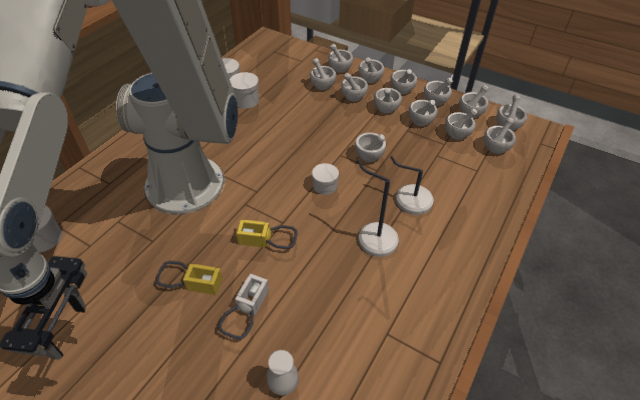

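View pics/top1.png

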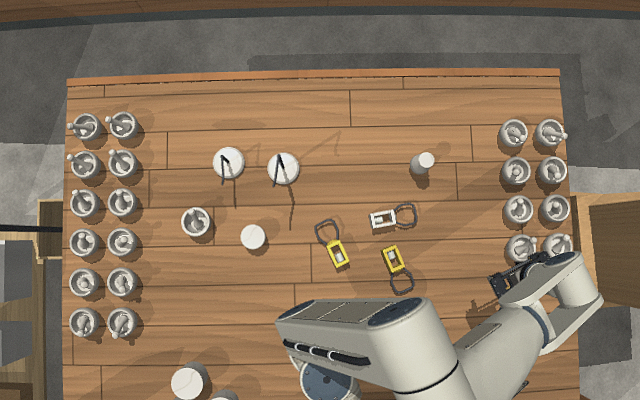

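The scene picture shows the white lantern at (252,295), top view (383,219), with two yellow look-alikes at (254,234) and (202,278), top view (332,247) and (393,262). Only the white stone one fits. The taller stand is at (379,239), top view (283,168), and the short one at (415,199). I'll confirm in a crop and measure.

```bash
cat > h.py <<'E'
import numpy as np,cv2
def cloud(c):
    H,W=c["depth"].shape; v,u=np.mgrid[:H,:W]
    r=cv2.undistortPoints(np.stack([u,v],-1).reshape(-1,1,2).astype(float),np.array(c["mtx"]),np.array(c["distortion"])).reshape(H,W,2)
    z=np.asarray(c["depth"])[...,None]
    P=np.concatenate([r*z,z],-1); X=(P-np.array(c["t"]))@np.array(c["R"])
    X[z[...,0]==0]=np.nan
    return X
def proj(c,X):
    return cv2.projectPoints(np.array(X,float).reshape(-1,1,3),cv2.Rodrigues(np.array(c["R"]))[0],np.array(c["t"],float),np.array(c["mtx"]),np.array(c["distortion"]))[0].reshape(-1,2)
E
python3 - <<'E'
import numpy as np,cv2
from h import *
tiles=[]
for n,(bx,by) in (("scene",(215,270)),("top",(362,195))):
    c=np.load(n+"1.npz"); X=cloud(c); f=c["frame"]
    hsv=cv2.cvtColor(f,cv2.COLOR_RGB2HSV)
    # block: low saturation, bright
    x,y,z=np.moveaxis(X,-1,0)
    reg=(abs(x-.44)<.12)&(abs(y+.24)<.13)
    print(n,"cam",-c["R"].T@c["t"])
    m=reg&(z>.012)&(z<.08)&(hsv[...,1]<60)
    b=m&(hsv[...,2]>120)
    for nm,mm in(("white",b),("dark",m&(hsv[...,2]<110))):
        P=X[mm]; print(nm,len(P)); 
        if len(P)>5: 
            print(cv2.minAreaRect(P[:,:2].astype(np.float32)*1000), np.percentile(P[:,2],[5,50,95]).round(3), np.median(P,0).round(3))
            if nm=="white" : print(" top face",cv2.minAreaRect(P[P[:,2]>.043][:,:2].astype(np.float32)*1000))
    s=(abs(x-.6)<.16)&(abs(y-.12)<.1)&(z>.15)
    P=X[s]; P=P[np.argsort(P[:,0])]; print("hook",len(P)); print(P[::max(1,len(P)//18)].round(3).tolist())
    s=(abs(x-.63)<.1)&(abs(y-.12)<.09)&(z>.02)&(z<.032)
    print("foot",cv2.minEnclosingCircle(X[s][:,:2].astype(np.float32)*1000),s.sum())
    for (px,py) in((bx,by),(345,150) if n=="scene" else (255,140)):
        tiles.append(cv2.resize(f[py:py+75,px:px+75],(390,290) if 0 else (300,300),interpolation=cv2.INTER_CUBIC))
im=np.vstack([np.hstack(tiles[:2]),np.hstack(tiles[2:])])
cv2.imwrite("pics/crop1.png",im[...,::-1])
E
```

```text
scene cam [ 0.9208782  -0.69863126  1.1356798 ]
white 484
((394.5105895996094, -235.00729370117188), (150.00184631347656, 90.7941665649414), 8.244359970092773) [0.037 0.051 0.056] [ 0.444 -0.223  0.051]
 top face ((395.531005859375, -234.57241821289062), (147.32960510253906, 88.78826904296875), 9.224203109741211)
dark 383
((447.8109130859375, -269.25946044921875), (80.3238296508789, 159.7552947998047), 12.038947105407715) [0.021 0.03  0.043] [ 0.443 -0.283  0.03 ]
hook 248
[[0.536, 0.142, 0.26], [0.547, 0.138, 0.262], [0.552, 0.136, 0.248], [0.564, 0.136, 0.246], [0.576, 0.131, 0.243], [0.588, 0.13, 0.245], [0.6, 0.128, 0.251], [0.61, 0.13, 0.251], [0.622, 0.129, 0.254], [0.63, 0.121, 0.243], [0.631, 0.12, 0.164], [0.632, 0.119, 0.205], [0.633, 0.12, 0.169], [0.634, 0.127, 0.179], [0.636, 0.118, 0.185], [0.637, 0.122, 0.157], [0.638, 0.124, 0.188], [0.638, 0.119, 0.205], [0.639, 0.126, 0.214], [0.641, 0.121, 0.197]]
foot ((635.1280517578125, 121.95651245117188), 55.842185974121094) 757
top cam [0.38416971 0.03794081 1.5337498 ]
white 258
((392.7924499511719, -231.8521728515625), (147.58790588378906, 88.62413024902344), 8.734513282775879) [0.033 0.049 0.055] [ 0.44  -0.218  0.049]
 top face ((440.3572692871094, -224.8813934326172), (51.355567932128906, 88.02285766601562), 9.103104591369629)
dark 125
((410.4328918457031, -274.28424072265625), (144.70132446289062, 170.7010498046875), 17.945823669433594) [0.023 0.03  0.045] [ 0.445 -0.294  0.03 ]
hook 108
[[0.536, 0.142, 0.258], [0.541, 0.139, 0.263], [0.552, 0.14, 0.25], [0.559, 0.14, 0.246], [0.566, 0.135, 0.235], [0.572, 0.14, 0.242], [0.581, 0.137, 0.243], [0.59, 0.133, 0.245], [0.595, 0.13, 0.253], [0.6, 0.13, 0.254], [0.607, 0.133, 0.25], [0.614, 0.133, 0.246], [0.62, 0.133, 0.249], [0.627, 0.127, 0.195], [0.628, 0.129, 0.254], [0.629, 0.126, 0.251], [0.631, 0.126, 0.256], [0.634, 0.129, 0.258]]
foot ((632.2849731445312, 126.2043685913086), 54.96208572387695) 409
```

View pics/crop1.png

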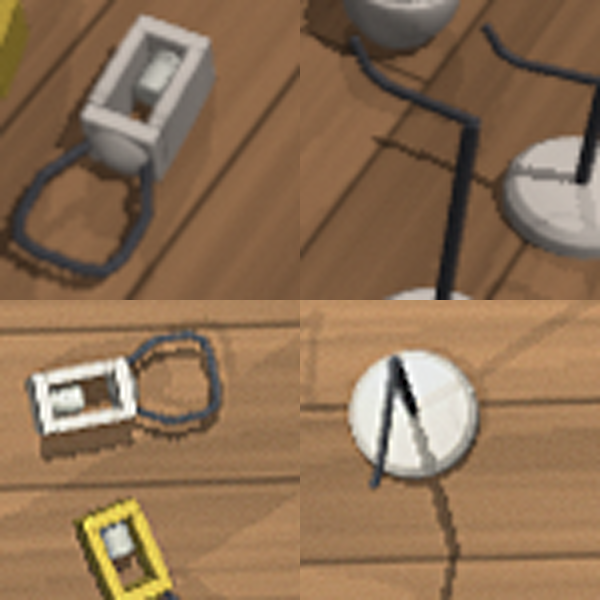

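The crop confirms the white lantern on its side, handle to the right and slightly away. The tall hook's arm points to the robot with its tip at crop (355,40). The pose is block centre about (0.440,-0.223) with the handle towards (0.158,-0.987). I'll grip it tilted 30° so that it ends 60° from vertical once stood up.

```bash
cat >> h.py <<'E'
from scipy.spatial.transform import Rotation as Ro
def q2R(q): return Ro.from_quat([q[1],q[2],q[3],q[0]])
def tool(heading_deg, tilt_deg):
    """tool z: tilt from straight down towards heading; tool y level, at heading+90"""
    h,t=np.radians([heading_deg,tilt_deg]); z=np.array([np.sin(t)*np.cos(h),np.sin(t)*np.sin(h),-np.cos(t)])
    y=np.array([-np.sin(h),np.cos(h),0]); return Ro.from_matrix(np.stack([np.cross(y,z),y,z],1))
def rel(p0,R0,p,R):
    "shares for move from TCP p0,R0 to p,R"
    return (R0.inv().apply(np.array(p)-p0)/.5).round(4).tolist(),((R0.inv()*R).as_rotvec()/np.pi).round(4).tolist()
PZ=.0187
def tcp(grasp,R): return np.array(grasp)+R.apply([0,0,PZ])
E
python3 - <<'E'
from h import *
from station import readout
o=readout.get_obs(); p0=np.array(o["position"]);R0=q2R(o["tool_rot"])
R=tool(-80.9,-30); print(R.as_matrix().round(2), R0.as_matrix().round(2))
g=np.array([.440,-.223,.028])
for d in(.12,): 
    p=tcp(g,R)-R.apply([0,0,d]); print(p.round(3),rel(p0,R0,p,R))
E
```

```text
[[-0.14  0.99 -0.08]
 [ 0.86  0.16  0.49]
 [ 0.5  -0.   -0.87]] [[ 0.91  0.41  0.  ]
 [ 0.41 -0.91 -0.  ]
 [ 0.    0.   -1.  ]]
[ 0.448 -0.273  0.116] ([0.5922, -0.3838, 0.1977], [0.1087, 0.1421, -0.4055])
```

>>> move_arm:
  moves:
    - [[0.12, -0.08, 0.02], [0.02, 0.025, -0.07], 100]
    - [[0.24, -0.16, 0.04], [0.04, 0.05, -0.15], 100]
    - [[0.36, -0.24, 0.07], [0.06, 0.08, -0.23], 100]
    - [[0.48, -0.32, 0.11], [0.08, 0.11, -0.31], 100]
    - [[0.592, -0.384, 0.13], [0.109, 0.142, -0.4055], 100]

```text
time_s: 1.72
position: [0.4227, -0.3092, 0.1583]
tool_rot: [-0.138, 0.784, 0.594, 0.119]
contact_force: [0.7, -0.3, -0.5]
width: 0.0921
grasp_force: 0.0
```

>>> move_arm:
  moves:
    - [[0, 0, 0], [0, 0, 0], 100]
    - [[0, 0, 0], [0, 0, 0], 100]

```text
time_s: 1.98
position: [0.422, -0.3112, 0.1585]
tool_rot: [-0.137, 0.785, 0.592, 0.118]
contact_force: [-0.8, -0.7, -0.1]
width: 0.092
grasp_force: 0.0
```

```bash
cat > plan.py <<'E'
from h import *
from station import readout
o=readout.get_obs(); p0=np.array(o["position"]);R0=q2R(o["tool_rot"])
print(round(o["time_s"],2),p0.round(4),R0.as_matrix().round(3).tolist(),"q",np.round(o["qpos"],3),"F",np.round(o["contact_force"],1),"w",round(o["width"],4),"gf",o["grasp_force"])
def go(g,R): print(rel(p0,R0,tcp(g,R),R))
E
python3 -c "
from plan import *
R=tool(-80.9,-30);g=np.array([.440,-.223,.028])
go(g-R.apply([0,0,.12]),R);go(g,R)"
```

```text
1.98 [ 0.422  -0.3112  0.1585] [[0.272, 0.962, 0.023], [0.897, -0.262, 0.355], [0.348, -0.076, -0.935]] q [-0.817  0.404  1.752  0.277  1.251 -0.661] F [-0.8 -0.7 -0.1] w 0.092 gf 0.0
([0.0529, 0.0365, 0.1082], [0.0361, 0.0473, -0.1324])
([0.0818, 0.0029, 0.3441], [0.0361, 0.0473, -0.1324])
```

```bash
cat > kin.py <<'E'
from h import *
from scipy.optimize import least_squares
S=[([-1.149,.3535,1.6335,0,1.155,-.002],[.257,-.569,.214],[-.001,.978,.21,0]),([-.817,.404,1.752,.277,1.251,-.661],[.422,-.3112,.1585],[-.137,.785,.592,.118])]
def fk(q,k):
    d1,a1,L2,L3,off,Lt=k; z=lambda a:Ro.from_euler('z',a); y=lambda a:Ro.from_euler('y',a)
    A=z(q[0])*y(q[1]); B=A*y(q[2]); W=B*z(q[3])*y(q[4])*z(q[5])
    p=np.array([0,0,d1])+z(q[0]).apply([a1,0,0])+A.apply([0,0,L2])+B.apply([off,0,L3])+W.apply([0,0,Lt])
    return p,W*z(C)
C=np.pi/2
def fit(S):
    g=np.array([.35,0.,.4,.4,0.,.2])
    f=lambda k:np.r_[np.concatenate([fk(q,k)[0]-p for q,p,_ in S])*1000,(k-g)*[.5,20,.5,.5,20,.5]]
    r=least_squares(f,g); return r.x,f(r.x)[:3*len(S)]
LO=np.array([-2.63,-.92,.06,-1.3,0,-3.02]);HI=np.array([2.63,2.1,2.66,4.44,2.69,3.02])
def ik(p,R,k,q0):
    best=None
    rng=np.random.default_rng(0)
    for i in range(8):
        s=np.clip(q0 if i==0 else np.array(q0)+rng.normal(0,.6,6),LO+.01,HI-.01)
        r=least_squares(lambda q:np.r_[(fk(q,k)[0]-p)*5,(fk(q,k)[1].inv()*R).as_rotvec()],s,bounds=(LO,HI))
        if best is None or r.cost<best.cost: best=r
        if best.cost<1e-8: break
    return best.x.round(2),best.cost
E
python3 - <<'E'
from kin import *
import kin
for c in(np.pi/2,-np.pi/2):
    kin.C=c
    print(c,[((fk(q,[.3,0,.4,.4,0,.2])[1].inv()*q2R(t)).magnitude()).round(3) for q,_,t in S])
kin.C=min((np.pi/2,-np.pi/2),key=lambda c:(setattr(kin,'C',c),(fk(S[0][0],[.3,0,.4,.4,0,.2])[1].inv()*q2R(S[0][2])).magnitude())[1])
k,r=fit(S);print(k.round(3),r.round(1))
q0=S[1][0]
g0=np.array([.440,-.223,.028])
for a in(-20,-30,-45,-60):
    R=tool(-80.9,a);print("lie",a,ik(tcp(g0,R),R,k,q0))
    R=tool(-80.9,a+90);print("up",a+90,ik(tcp([.44,-.223,.05],R),R,k,q0))
    for h in(-10.5,): R=tool(h,a+90);print("hang",ik(tcp([.568,.136,.126],R),R,k,q0),ik(tcp([.50,.146,.175],R),R,k,q0))
    R=tool(99.1,a+90);print("regrip other side",ik(tcp([.44,-.223,.05],R),R,k,q0))
E
```

```text
Traceback (most recent call last):
AttributeError: 'float' object has no attribute 'round'
```

```bash
cat > t.py <<'E'
from kin import *
import kin
K0=[.3,0,.4,.4,0,.2]
for c in(np.pi/2,-np.pi/2):
    kin.C=c
    print(c,[float((fk(q,K0)[1].inv()*q2R(t)).magnitude()) for q,_,t in S])
def e(c): kin.C=c; return (fk(S[0][0],K0)[1].inv()*q2R(S[0][2])).magnitude()
kin.C=min((np.pi/2,-np.pi/2),key=e)
k,r=fit(S);print(k.round(3),r.round(1))
q0=S[1][0]
g0=np.array([.440,-.223,.028])
for a in(-20,-30,-45,-60):
    R=tool(-80.9,a);print("lie",a,ik(tcp(g0,R),R,k,q0))
    R=tool(-80.9,a+90);print("up",a+90,ik(tcp([.44,-.223,.05],R),R,k,q0))
    for h in(-10.5,): R=tool(h,a+90);print("hang",ik(tcp([.568,.136,.126],R),R,k,q0),ik(tcp([.50,.146,.175],R),R,k,q0))
    R=tool(99.1,a+90);print("regrip other side",ik(tcp([.44,-.223,.05],R),R,k,q0))
E
python3 t.py
```

```text
1.5707963267948966 [0.00177935177409313, 0.0008404973411000052]
-1.5707963267948966 [3.1408209502486737, 3.141358128571776]
[0.351 0.023 0.473 0.488 0.02  0.365] [-1.4 -0.6  0.1  0.1  0.  -0.1]
lie -20 (array([-0.64,  0.58,  1.89,  0.3 ,  0.95, -1.  ]), np.float64(2.7640623597362946e-23))
up 70 (array([ 0.25,  0.86,  2.11, -1.3 ,  1.25,  1.36]), np.float64(0.007600715257352818))
hang (array([0.67, 0.63, 2.44, 4.01, 1.18, 1.51]), np.float64(1.8971387963514154e-30)) (array([0.85, 0.44, 2.56, 4.23, 1.15, 1.44]), np.float64(4.34492078573958e-19))
regrip other side (array([-0.84,  1.11,  1.36,  0.55,  1.8 ,  1.93]), np.float64(3.13368609347926e-18))
lie -30 (array([-0.7 ,  0.68,  1.78,  0.37,  1.12, -1.1 ]), np.float64(1.4271381629152466e-30))
up 60 (array([ 0.18,  0.71,  2.18, -1.3 ,  1.08,  1.23]), np.float64(0.0047927943209413165))
hang (array([0.61, 0.45, 2.43, 4.07, 0.88, 1.34]), np.float64(5.067272932338065e-18)) (array([0.77, 0.23, 2.54, 4.33, 0.87, 1.18]), np.float64(3.437086973132759e-18))
regrip other side (array([-0.82,  0.99,  1.47,  0.51,  1.64,  1.94]), np.float64(8.42096791
[... 252 characters left out ...]
np.float64(1.722666680431186e-15)) (array([ 0.62,  0.03,  2.41, -1.3 ,  0.54,  0.35]), np.float64(0.0019368546712952306))
regrip other side (array([-0.77,  0.81,  1.62,  0.44,  1.4 ,  1.98]), np.float64(5.1932700950401815e-31))
lie -60 (array([-0.82,  1.02,  1.45,  0.51,  1.62, -1.22]), np.float64(8.411033492713977e-27))
up 30 (array([-0.13,  0.39,  2.26, -1.03,  0.59,  0.62]), np.float64(6.390149588786738e-22))
hang (array([ 0.4 ,  0.23,  2.21, -0.85,  0.37, -0.24]), np.float64(1.67784195568574e-30)) (array([ 0.49,  0.02,  2.3 , -0.71,  0.5 , -0.32]), np.float64(2.1713794942998058e-21))
regrip other side (array([-0.7 ,  0.64,  1.78,  0.36,  1.16,  2.06]), np.float64(2.0083402401885328e-25))
```

```bash
cat > t2.py <<'E'
from kin import *
import kin
k,_=fit(S)
def loc(p,R,q0,):
    r=least_squares(lambda q:np.r_[(fk(q,k)[0]-p)*5,(fk(q,k)[1].inv()*R).as_rotvec()],np.clip(q0,LO+.001,HI-.001),bounds=(LO,HI)); return r.x,r.cost
if __name__=="__main__":
    g0=np.array([.440,-.223,.03])
    for a in(-45,-50):
        RA=tool(-80.9,a); qa,c=loc(tcp(g0,RA),RA,S[1][0]); print("lie",a,qa.round(2),c)
        for hs in(-81,-60,-45,-30,-15):
          for st in([.5,-.2],[.55,-.18]):
            RB=tool(hs,a+90); q=qa; cm=0; jm=0
            D=(RA.inv()*RB).as_rotvec()
            for s in np.linspace(0,1,25):
                R=RA*Ro.from_rotvec(D*s); g=g0*(1-s)+np.array([*st,.046])*s+np.array([0,0,.15*np.sin(np.pi*s)])
                q2,c=loc(tcp(g,R),R,q); jm=max(jm,abs(q2-q).max()); cm=max(cm,c); q=q2
            print(" ",a,hs,st,q.round(2),"cost %.1e jump %.2f"%(cm,jm), "rot",np.degrees(np.linalg.norm(D)).round())
    for st in([.5,-.2],[.55,-.18]):
      for hs in(-60,-45,-30,-15):
        for t in(60,70): R=tool(hs,t);print("re",st,hs,t,loc(tcp([*st,.046],R),R,[0.5,.6,2.4,3.9,1,1.4]))
E
python3 t2.py
```

```text
lie -45 [-0.77  0.84  1.62  0.45  1.38 -1.18] 6.717407417763029e-20
  -45 -81 [0.5, -0.2] [ 0.09  0.59  2.14 -1.24  0.84  1.  ] cost 7.8e-17 jump 0.17 rot 90.0
  -45 -81 [0.55, -0.18] [ 0.12  0.64  2.02 -1.16  0.88  0.92] cost 1.1e-17 jump 0.15 rot 90.0
  -45 -60 [0.5, -0.2] [ 0.02  0.47  2.21 -1.3   0.67  0.69] cost 1.5e-02 jump 0.27 rot 92.0
  -45 -60 [0.55, -0.18] [ 0.07  0.54  2.13 -1.3   0.69  0.71] cost 8.1e-03 jump 0.23 rot 92.0
  -45 -45 [0.5, -0.2] [-0.11  0.36  2.27 -1.3   0.43  0.33] cost 3.6e-02 jump 0.37 rot 95.0
  -45 -45 [0.55, -0.18] [-0.04  0.44  2.18 -1.3   0.48  0.39] cost 2.7e-02 jump 0.34 rot 95.0
  -45 -30 [0.5, -0.2] [-0.34  0.29  2.33 -1.3   0.07 -0.11] cost 4.4e-02 jump 0.64 rot 101.0
  -45 -30 [0.55, -0.18] [-0.22  0.36  2.24 -1.3   0.17 -0.01] cost 3.9e-02 jump 0.53 rot 101.0
  -45 -15 [0.5, -0.2] [-0.4   0.29  2.34  1.34  0.04 -3.02] cost 4.4e-02 jump 0.51 rot 107.0
  -45 -15 [0.55, -0.18] [-0.31  0.35  2.26  1.41  0.   -3.02] cost 3.7e-02 jump 0.72 rot 107.0
lie -50 [-0.79  0.9   1.56  0.47  1.46 -1.19] 2.0625112004160895e-18
  -50 -81 [0.5, -0.2] [ 0.04 
[... 2611 characters left out ...]
896, 4.05666519, 1.27946886,
       1.65194198]), np.float64(8.739614033853515e-21))
re [0.55, -0.18] -30 60 (array([-0.10321105,  0.72289971,  2.46765693,  3.55116308,  1.09200782,
        1.59330383]), np.float64(9.158234330627557e-20))
re [0.55, -0.18] -30 70 (array([-0.06447197,  0.92770313,  2.44775622,  3.57551461,  1.43286305,
        1.67466724]), np.float64(1.794109760223333e-18))
re [0.55, -0.18] -15 60 (array([-0.37468992,  0.72744204,  2.49134837,  3.03319888,  1.12392394,
        1.56116241]), np.float64(9.228318572056968e-29))
re [0.55, -0.18] -15 70 (array([-0.38598318,  0.94241341,  2.47259175,  3.02457947,  1.49318325,
        1.53724321]), np.float64(4.270585263506993e-25))
```

```bash
cat > t3.py <<'E'
from t2 import *
for st in([.475,-.20],):
  g0=np.array([.440,-.223,.03])
  a=-48;RA=tool(-80.9,a); q,c=loc(tcp(g0,RA),RA,S[1][0])
  for s in np.linspace(0,1,25):
    R=tool(-80.9,a+90*s);g=g0*(1-s)+np.array([*st,.046])*s+np.array([0,0,.12*np.sin(np.pi*s)])
    q2,c=loc(tcp(g,R),R,q);
    if c>1e-8 or abs(q2-q).max()>.2: print("st",s,q2.round(2),c)
    q=q2
  print("stood",q.round(2))
  for t in(55,62,68):
    R=tool(99.1,t); q,c=loc(tcp([*st,.05],R),R,[-.8,1,1.47,.5,1.64,1.94]); print("regrip",t,q.round(2),c)
    for mid in([.36,.0,.22],[.42,.05,.22],[.48,.0,.25],[.34,.08,.25]):
      qq=q; bad=0;jm=0;mx=[]
      pts=np.array([[*st,.05],[*st,.2],mid,[.49,.15,.175],[.568,.136,.175],[.568,.136,.127]]); hs=[99.1,99.1,45,-10.5,-10.5,-10.5]
      for s in np.linspace(0,5,101):
        g=np.array([np.interp(s,range(6),pts[:,i]) for i in range(3)]);R=tool(np.interp(s,range(6),hs),t)
        q2,c=loc(tcp(g,R),R,qq); jm=max(jm,abs(q2-qq).max()); bad=max(bad,c); qq=q2
        if s in(2,3): mx.append(q2.round(1).tolist())
      print("  ",mid,"cost %.0e jump %.2f"%(bad,jm),qq.round(2),mx)
E
python3 t3.py
```

```text
stood [ 0.07  0.53  2.2  -1.23  0.79  0.97]
regrip 55 [-0.75  0.94  1.49  0.53  1.56  1.99] 1.0330074331523357e-28
   [0.36, 0.0, 0.22] cost 2e-02 jump 1.49 [0.58 0.38 2.42 4.14 0.73 1.21] [[-0.9, -0.1, 2.6, 1.1, 1.2, 2.3], [0.8, 0.1, 2.5, 4.4, 0.8, 1.0]]
   [0.42, 0.05, 0.22] cost 7e-03 jump 0.72 [0.58 0.38 2.42 4.14 0.73 1.21] [[-0.6, -0.1, 2.6, 1.3, 1.0, 2.3], [0.8, 0.1, 2.5, 4.4, 0.8, 1.0]]
   [0.48, 0.0, 0.25] cost 1e-03 jump 0.44 [0.58 0.38 2.42 4.14 0.73 1.21] [[-0.6, 0.0, 2.4, 1.2, 1.0, 2.5], [0.8, 0.1, 2.5, 4.4, 0.8, 1.0]]
   [0.34, 0.08, 0.25] cost 8e-02 jump 2.26 [0.58 0.38 2.42 4.14 0.73 1.21] [[-0.7, -0.4, 2.7, 1.1, 1.1, 2.6], [0.2, -0.1, 2.5, 2.2, 0.0, 2.8]]
regrip 62 [-0.76  1.02  1.42  0.56  1.67  1.97] 1.1985803526950358e-28
   [0.36, 0.0, 0.22] cost 4e-02 jump 1.30 [0.62 0.48 2.44 4.05 0.94 1.37] [[-1.0, 0.1, 2.6, 1.2, 1.2, 2.1], [0.8, 0.3, 2.6, 4.3, 0.9, 1.2]]
   [0.42, 0.05, 0.22] cost 2e-02 jump 0.84 [0.62 0.48 2.44 4.05 0.94 1.37] [[-0.7, 0.1, 2.6, 1.4, 1.1, 2.1], [0.8, 0.3, 2.6, 4.3, 0.9, 1.2]]
   [0.48, 0.0, 0.25] cost 1e-02 jump 0.52 [0.62 0.48 2.44 4.05 0.94 1.37] [[-0.7, 0.1, 2.4, 1.3, 1.1, 2.3], [0.8, 0.3, 2.6, 4.3, 0.9, 1.2]]
   [0.34, 0.08, 0.25] cost 1e-01 jump 2.36 [0.62 0.48 2.44 4.05 0.94 1.37] [[-0.8, -0.2, 2.7, 1.2, 1.2, 2.3], [0.2, -0.2, 2.5, 2.0, 0.0, 3.0]]
regrip 68 [-0.78  1.09  1.36  0.59  1.76  1.97] 5.194651410514895e-26
   [0.36, 0.0, 0.22] cost 6e-02 jump 1.23 [0.66 0.59 2.44 4.02 1.12 1.48] [[-1.0, 0.2, 2.6, 1.2, 1.3, 1.9], [0.9, 0.4, 2.6, 4.3, 1.1, 1.4]]
   [0.42, 0.05, 0.22] cost 4e-02 jump 1.28 [0.66 0.59 2.44 4.02 1.12 1.48] [[-0.7, 0.2, 2.6, 1.5, 1.2, 1.9], [0.9, 0.4, 2.6, 4.3, 1.1, 1.4]]
   [0.48, 0.0, 0.25] cost 2e-02 jump 0.74 [0.66 0.59 2.44 4.02 1.12 1.48] [[-0.7, 0.2, 2.4, 1.4, 1.2, 2.1], [0.9, 0.4, 2.6, 4.3, 1.1, 1.4]]
   [0.34, 0.08, 0.25] cost 7e-02 jump 2.89 [0.66 0.59 2.44 4.02 1.12 1.48] [[-0.9, -0.0, 2.7, 1.2, 1.3, 2.1], [0.9, 0.4, 2.6, 4.3, 1.1, 1.4]]
```

```bash
cat > t4.py <<'E'
from t2 import *
def run(pts,hs,t,q,show=0):
    n=len(hs); jm=0;bad=0;w=0
    for s in np.linspace(0,n-1,(n-1)*12+1):
        g=np.array([np.interp(s,range(n),np.array(pts)[:,i]) for i in range(3)]);R=tool(np.interp(s,range(n),hs),t)
        q2,c=loc(tcp(g,R),R,q)
        if c>bad: bad=c;w=s
        jm=max(jm,abs(q2-q).max()); q=q2
        if show and abs(s-round(s))<1e-9: print("    ",s,q.round(2))
    return bad,jm,w,q
if __name__=="__main__":
  st=[.475,-.20]
  for t in(55,60):
    R=tool(99.1,t); q,c=loc(tcp([*st,.05],R),R,[-.8,1,1.47,.5,1.64,1.94])
    for z in(.2,.25):
     for hh in(-10.5,):
      for m1 in([.58,-.1],[.55,-.15],[.62,-.05],[.6,-.2]):
       for m2,h2 in(([.55,-.03],20),([.5,.05],10),([.6,-.1],0)):
        b,j,w,qf=run([[*st,.05],[*st,z],[*m1,z],[*m2,z],[.505,.148,z],[.505,.148,.175],[.568,.136,.175],[.568,.136,.127]],[99.1,99.1,55,h2,hh,hh,hh,hh],t,q)
        if b<1e-3: print(t,z,m1,m2,h2,"%.0e"%b,j.round(2),w,qf.round(2))
E
python3 t4.py
```

```text
55 0.2 [0.58, -0.1] [0.55, -0.03] 20 4e-04 0.32 4.0 [0.58 0.38 2.42 4.14 0.73 1.21]
55 0.2 [0.58, -0.1] [0.5, 0.05] 10 4e-04 0.31 4.0 [0.58 0.38 2.42 4.14 0.73 1.21]
55 0.2 [0.58, -0.1] [0.6, -0.1] 0 4e-04 0.24 4.0 [0.58 0.38 2.42 4.14 0.73 1.21]
55 0.2 [0.55, -0.15] [0.55, -0.03] 20 4e-04 0.32 4.0 [0.58 0.38 2.42 4.14 0.73 1.21]
55 0.2 [0.55, -0.15] [0.5, 0.05] 10 4e-04 0.34 4.0 [0.58 0.38 2.42 4.14 0.73 1.21]
55 0.2 [0.55, -0.15] [0.6, -0.1] 0 4e-04 0.26 4.0 [0.58 0.38 2.42 4.14 0.73 1.21]
55 0.2 [0.62, -0.05] [0.55, -0.03] 20 4e-04 0.32 4.0 [0.58 0.38 2.42 4.14 0.73 1.21]
55 0.2 [0.62, -0.05] [0.5, 0.05] 10 4e-04 0.27 4.0 [0.58 0.38 2.42 4.14 0.73 1.21]
55 0.2 [0.62, -0.05] [0.6, -0.1] 0 4e-04 0.22 4.0 [0.58 0.38 2.42 4.14 0.73 1.21]
55 0.2 [0.6, -0.2] [0.55, -0.03] 20 4e-04 0.32 4.0 [0.58 0.38 2.42 4.14 0.73 1.21]
55 0.2 [0.6, -0.2] [0.5, 0.05] 10 4e-04 0.36 4.0 [0.58 0.38 2.42 4.14 0.73 1.21]
55 0.2 [0.6, -0.2] [0.6, -0.1] 0 4e-04 0.28 4.0 [0.58 0.38 2.42 4.14 0.73 1.21]
60 0.2 [0.58, -0.1] [0.55, -0.03] 20 7e-06 0.25 3.5 [0.61 0.45 2.43 4.07 0.88 1.33]
60 0.2 [0.58, -0.1] [0.6, -0.1] 0 8e-19 0.22 2.9166666666666665 [0.61 0.45 2.43 4.07 0.88 1.33]
60 0.2 [0.55, -0.15] [0.55, -0.03] 20 7e-06 0.25 3.5 [0.61 0.45 2.43 4.07 0.88 1.33]
60 0.2 [0.55, -0.15] [0.6, -0.1] 0 1e-18 0.24 2.9166666666666665 [0.61 0.45 2.43 4.07 0.88 1.33]
60 0.2 [0.62, -0.05] [0.55, -0.03] 20 7e-06 0.25 3.5 [0.61 0.45 2.43 4.07 0.88 1.33]
60 0.2 [0.62, -0.05] [0.6, -0.1] 0 6e-19 0.2 2.9166666666666665 [0.61 0.45 2.43 4.07 0.88 1.33]
60 0.2 [0.6, -0.2] [0.55, -0.03] 20 7e-06 0.25 3.5 [0.61 0.45 2.43 4.07 0.88 1.33]
60 0.2 [0.6, -0.2] [0.6, -0.1] 0 1e-18 0.25 2.0 [0.61 0.45 2.43 4.07 0.88 1.33]
```

>>> move_arm:
  moves:
    - [[0, 0, 0.0], [0.0, 0.0, 0], 100]

```text
time_s: 2.1
position: [0.4217, -0.3119, 0.1589]
tool_rot: [-0.137, 0.786, 0.591, 0.118]
contact_force: [0.1, -0.5, -0.3]
width: 0.0918
grasp_force: 0.0
```

```bash
python3 -c "
from plan import *
R=tool(-80.9,-48);g=np.array([.440,-.223,.029])
go(g-R.apply([0,0,.11]),R);go(g,R)"
```

```text
2.1 [ 0.4217 -0.3119  0.1589] [[0.272, 0.962, 0.025], [0.897, -0.263, 0.355], [0.348, -0.075, -0.935]] q [-0.819  0.403  1.752  0.278  1.251 -0.661] F [ 0.1 -0.5 -0.3] w 0.0918 gf 0.0
([0.0072, 0.0547, 0.1455], [0.0573, 0.1458, -0.1264])
([0.0938, -0.0017, 0.3398], [0.0573, 0.1458, -0.1264])
```

>>> move_arm:
  moves:
    - [[0.003, 0.02, 0.05], [0.02, 0.05, -0.04], 100]
    - [[0.007, 0.055, 0.12], [0.057, 0.146, -0.126], 100]
    - [[0.007, 0.055, 0.145], [0.057, 0.146, -0.126], 100]
    - [[0.007, 0.055, 0.145], [0.057, 0.146, -0.126], 100]
    - [[0.007, 0.055, 0.145], [0.057, 0.146, -0.126], 100]

```text
time_s: 2.72
position: [0.4507, -0.2901, 0.0888]
tool_rot: [-0.31, 0.593, 0.694, 0.264]
contact_force: [0.4, 0.4, -0.5]
width: 0.0917
grasp_force: 0.0
```

```bash
python3 - <<'E'
from plan import *
from station import cams
R=tool(-80.9,-48);g=np.array([.440,-.223,.029])
go(g,R)
s=cams.camera("scene"); X=cloud(s); x,y,z=np.moveaxis(X,-1,0)
cv2.imwrite("pics/pre.png",cv2.resize(s["frame"][190:390,150:390],(720,600),interpolation=cv2.INTER_CUBIC)[...,::-1])
E
```

```text
2.73 [ 0.4507 -0.2901  0.0888] [[-0.103, 0.988, -0.117], [0.66, 0.156, 0.735], [0.745, -0.001, -0.668]] q [-0.846  0.79   1.487  0.412  1.616 -1.148] F [ 0.4  0.4 -0.5] w 0.0917 gf 0.0
([0.0015, -0.0, 0.2183], [0.0002, -0.0007, -0.0007])
```

View pics/pre.png

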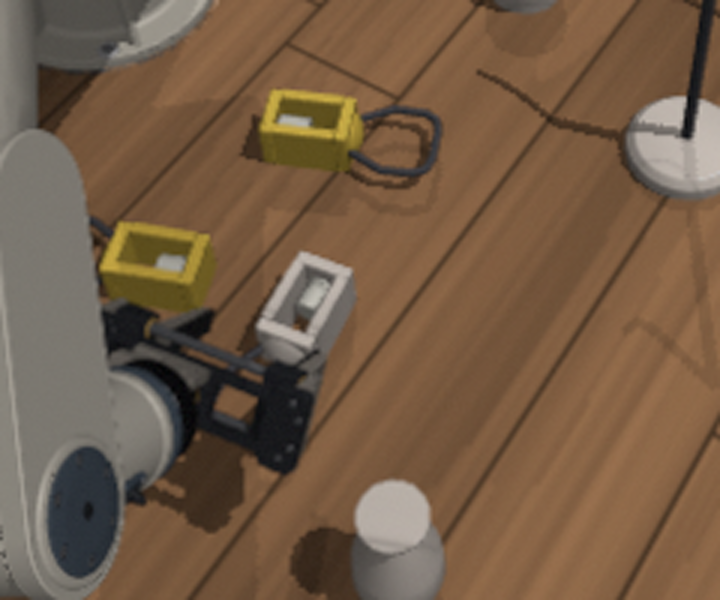

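Fingers straddle the white block (pixels around (300,310)), but the gripper's left end is near the yellow lantern (160,265). I'll check the clearance.

```bash
python3 - <<'E'
from h import *
for n in("top","scene"):
    c=np.load(n+"1.npz");X=cloud(c);x,y,z=np.moveaxis(X,-1,0);f=c["frame"].astype(int)
    m=(f[...,0]-f[...,2]>70)&(f[...,1]-f[...,2]>50)&(f[...,0]>110)&(abs(x-.31)<.1)&(abs(y+.26)<.12)&(z>.03)&(z<.07)
    P=X[m];r=cv2.minAreaRect(P[:,:2].astype(np.float32)*1000);print(n,len(P),r,cv2.boxPoints(r).round().tolist())
E
```

```text
top 246 ((299.3829040527344, -256.77557373046875), (92.14608001708984, 53.57369613647461), 21.84453582763672) [[247.0, -249.0], [267.0, -299.0], [352.0, -264.0], [332.0, -215.0]]
scene 418 ((300.7046203613281, -255.4973907470703), (89.4274673461914, 55.81887435913086), 21.67377281188965) [[249.0, -246.0], [269.0, -298.0], [353.0, -265.0], [332.0, -213.0]]
```

>>> move_arm:
  moves:
    - [[0.0015, 0, 0.07], [0, 0, 0], 100]
    - [[0.0015, 0, 0.14], [0, 0, 0], 100]
    - [[0.0015, 0, 0.19], [0, 0, 0], 100]
    - [[0.0015, 0, 0.218], [0, 0, 0], 100]
    - [[0.0015, 0, 0.218], [0, 0, 0], 100]

```text
time_s: 3.4
position: [0.4381, -0.2083, 0.0182]
tool_rot: [-0.31, 0.593, 0.695, 0.264]
contact_force: [-0.2, 0.4, -0.1]
width: 0.0916
grasp_force: 0.0
```

>>> move_arm:
  moves:
    - [[0, 0, 0], [0, 0, 0], 0]
    - [[0, 0, 0], [0, 0, 0], 0]
    - [[0, 0, 0], [0, 0, 0], 0]
    - [[0, 0, 0], [0, 0, 0], 0]
    - [[0, 0, 0], [0, 0, 0], 0]
  newtons: 40

```text
time_s: 4.03
position: [0.4381, -0.2085, 0.0177]
tool_rot: [-0.31, 0.592, 0.695, 0.264]
contact_force: [-0.9, -0.8, 1.3]
width: 0.052
grasp_force: 40.0
```

```bash
python3 - <<'E'
from plan import *
g=p0-R0.apply([0,0,PZ]);print(g)
ry=lambda d:R0*Ro.from_rotvec([0,np.radians(d),0])
print((ry(10).as_matrix()[:,2]-R0.as_matrix()[:,2]).round(2))
sg=1 if ry(10).as_matrix()[1,2]<R0.as_matrix()[1,2] else -1
e=np.array([.475,-.20,.13])
go(g+[0,0,.06],R0); 
for s in(.1,.2,.3,.4): go(g+[0,0,.1]+(e-g-[0,0,.1])*s,ry(sg*90*s))
# next call
R1=ry(sg*36);g1=g+[0,0,.1]+(e-g-[0,0,.1])*.4
for s in(.5,.6,.7,.8,.9): 
  print("B",rel(tcp(g1,R1),R1,tcp(g+[0,0,.1]+(e-g-[0,0,.1])*s,ry(sg*90*s)),ry(sg*90*s)))
E
```

```text
4.03 [ 0.4381 -0.2085  0.0177] [[-0.106, 0.987, -0.118], [0.659, 0.159, 0.735], [0.744, -0.0, -0.668]] q [-0.779  0.818  1.658  0.461  1.416 -1.192] F [-0.9 -0.8  1.3] w 0.052 gf 39.99994168058038
[ 0.44030153 -0.22220177  0.03017637]
[-0.02  0.1   0.14]
([0.0893, -0.0, -0.0801], [0.0, 0.0, 0.0])
([0.1452, 0.0075, -0.1316], [0.0, -0.05, 0.0])
([0.1416, 0.0151, -0.1305], [-0.0, -0.1, 0.0])
([0.1384, 0.0227, -0.1302], [-0.0, -0.15, 0.0])
([0.1356, 0.0302, -0.1308], [0.0, -0.2, 0.0])
B ([-0.0026, 0.0076, 0.0003], [0.0, -0.05, 0.0])
B ([-0.0052, 0.0151, -0.0004], [-0.0, -0.1, -0.0])
B ([-0.0074, 0.0227, -0.0019], [0.0, -0.15, 0.0])
B ([-0.0092, 0.0302, -0.0043], [-0.0, -0.2, -0.0])
B ([-0.0104, 0.0378, -0.0073], [-0.0, -0.25, 0.0])
```

>>> move_arm:
  moves:
    - [[0.089, 0, -0.08], [0, 0, 0], 0]
    - [[0.145, 0.0075, -0.1316], [0, -0.05, 0], 0]
    - [[0.1416, 0.015, -0.1305], [0, -0.1, 0], 0]
    - [[0.1384, 0.0227, -0.13], [0, -0.15, 0], 0]
    - [[0.1356, 0.03, -0.131], [0, -0.2, 0], 0]

```text
time_s: 4.65
position: [0.4537, -0.2096, 0.1122]
tool_rot: [-0.078, 0.645, 0.757, 0.067]
contact_force: [0.1, 0.2, -4.2]
width: 0.0519
grasp_force: 40.0
```

>>> move_arm:
  moves:
    - [[-0.0026, 0.0076, 0], [0, -0.05, 0], 0]
    - [[-0.005, 0.015, 0], [0, -0.1, 0], 0]
    - [[-0.0074, 0.0227, -0.002], [0, -0.15, 0], 0]
    - [[-0.009, 0.03, -0.0043], [0, -0.2, 0], 0]
    - [[-0.01, 0.0378, -0.0073], [0, -0.25, 0], 0]

```text
time_s: 5.28
position: [0.4696, -0.2122, 0.113]
tool_rot: [0.199, 0.626, 0.733, -0.175]
contact_force: [-0.4, -0.9, -5.2]
width: 0.0517
grasp_force: 40.0
```

```bash
python3 - <<'E'
from plan import *
R=tool(-80.9,42); go([.475,-.20,.09],R); go([.475,-.20,.05],R)
E
```

```text
5.28 [ 0.4696 -0.2122  0.113 ] [[-0.136, 0.988, 0.073], [0.849, 0.155, -0.506], [-0.511, -0.007, -0.859]] q [-0.072  0.302  2.136 -0.812  0.759  0.391] F [-0.4 -0.9 -5.2] w 0.0517 gf 39.998235795646906
([0.0354, 0.0151, 0.0647], [-0.0025, -0.0625, 0.0004])
([0.0763, 0.0156, 0.1335], [-0.0025, -0.0625, 0.0004])
```

>>> move_arm:
  moves:
    - [[0.018, 0.007, 0.03], [-0.001, -0.04, 0], 0]
    - [[0.035, 0.015, 0.065], [-0.0025, -0.0625, 0], 0]
    - [[0.055, 0.015, 0.1], [-0.0025, -0.0625, 0], 0]
    - [[0.0763, 0.0156, 0.1335], [-0.0025, -0.0625, 0], 0]
    - [[0.0763, 0.0156, 0.1335], [-0.0025, -0.0625, 0], 0]

```text
time_s: 5.9
position: [0.4757, -0.2121, 0.0343]
tool_rot: [0.269, 0.605, 0.712, -0.233]
contact_force: [0.3, 0.7, -3.4]
width: 0.0518
grasp_force: 40.0
```

```bash
python3 - <<'E'
from plan import *
from station import cams
R=tool(-80.9,42); go([.475,-.20,.044],R)
s=cams.camera("scene"); X=cloud(s)
cv2.imwrite("pics/stand.png",cv2.resize(s["frame"][190:350,180:420],(720,480),interpolation=cv2.INTER_CUBIC)[...,::-1])
x,y,z=np.moveaxis(X,-1,0); m=(abs(x-.475)<.06)&(abs(y+.2)<.07)&(z>.16); print(np.sort(z[m])[-8:].round(3),np.median(X[m],0).round(3))
E
```

```text
5.9 [ 0.4757 -0.2121  0.0343] [[-0.122, 0.987, 0.102], [0.737, 0.159, -0.657], [-0.665, -0.005, -0.747]] q [ 0.051  0.547  2.183 -1.228  0.779  0.961] F [ 0.3  0.7 -3.4] w 0.0518 gf 39.999875631183386
([0.005, 0.0024, 0.0068], [-0.001, -0.0017, 0.0014])
[0.177 0.177 0.178 0.178 0.178 0.179 0.179 0.184] [ 0.477 -0.203  0.173]
```

View pics/stand.png

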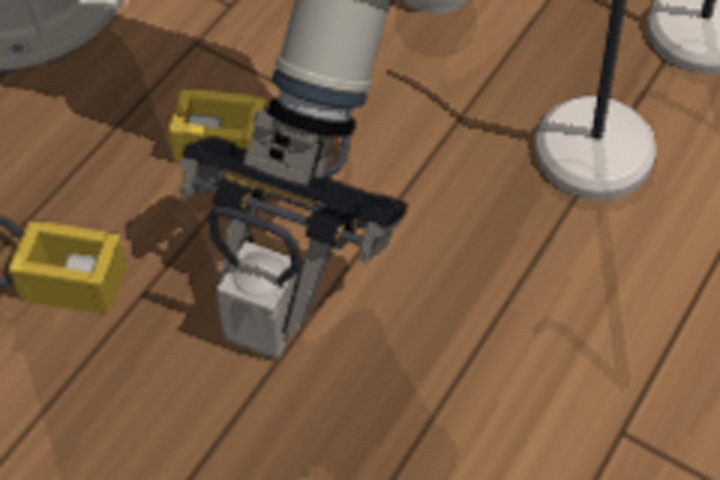

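The lantern is held upright about 6 mm above the counter at crop (255,310). I'll lower it gently until it touches.

>>> move_arm:
  moves:
    - [[0.003, 0, 0.0035], [0, 0, 0], 0]
    - [[0.005, 0, 0.006], [0, 0, 0], 0]
    - [[0.0055, 0, 0.0063], [0, 0, 0], 0]

```text
time_s: 6.32
position: [0.4771, -0.2126, 0.032]
tool_rot: [0.271, 0.606, 0.711, -0.232]
contact_force: [0.2, -0.7, -3.5]
width: 0.0521
grasp_force: 40.0
```

>>> move_arm:
  moves:
    - [[0.001, 0, 0.0015], [0, 0, 0], 0]
    - [[0.002, 0, 0.0023], [0, 0, 0], 0]
    - [[0.002, 0, 0.0023], [0, 0, 0], 0]

```text
time_s: 6.7
position: [0.4768, -0.2125, 0.0301]
tool_rot: [0.271, 0.606, 0.712, -0.232]
contact_force: [0.1, 0.9, -4.3]
width: 0.0517
grasp_force: 40.0
```

>>> move_arm:
  moves:
    - [[0.0013, 0, 0.0015], [0, 0, 0], 0]
    - [[0.0013, 0, 0.0015], [0, 0, 0], 0]

```text
time_s: 6.95
position: [0.4768, -0.2125, 0.029]
tool_rot: [0.271, 0.606, 0.712, -0.232]
contact_force: [-0.3, 0.2, -3.6]
width: 0.0518
grasp_force: 40.0
```

>>> move_arm:
  moves:
    - [[0.0013, 0, 0.0015], [0, 0, 0], 0]
    - [[0.0013, 0, 0.0015], [0, 0, 0], 0]

```text
time_s: 7.2
position: [0.4768, -0.2126, 0.028]
tool_rot: [0.271, 0.606, 0.712, -0.232]
contact_force: [-0.1, 0.4, -3.1]
width: 0.0517
grasp_force: 40.0
```

>>> move_arm:
  moves:
    - [[0.0013, 0, 0.0015], [0, 0, 0], 0]
    - [[0.0013, 0, 0.0015], [0, 0, 0], 0]

```text
time_s: 7.45
position: [0.4768, -0.2126, 0.027]
tool_rot: [0.271, 0.606, 0.712, -0.232]
contact_force: [-0.5, -0.0, -4.9]
width: 0.0519
grasp_force: 40.0
```

>>> move_arm:
  moves:
    - [[0.0013, 0, 0.0015], [0, 0, 0], 0]
    - [[0.0013, 0, 0.0015], [0, 0, 0], 0]

```text
time_s: 7.7
position: [0.4769, -0.2129, 0.0268]
tool_rot: [0.271, 0.605, 0.711, -0.232]
contact_force: [-1.4, 2.5, 4.6]
width: 0.0518
grasp_force: 40.0
```

>>> move_arm:
  moves:
    - [[0.0013, 0, 0.0015], [0, 0, 0], 0]
    - [[0.0013, 0, 0.0015], [0, 0, 0], 0]

```text
time_s: 7.95
position: [0.4771, -0.2132, 0.0268]
tool_rot: [0.272, 0.605, 0.711, -0.233]
contact_force: [-4.4, 7.0, 17.7]
width: 0.0516
grasp_force: 40.0
```

>>> move_arm:
  moves:
    - [[0.0013, 0, 0.0015], [0, 0, 0], 0]
    - [[0.0013, 0, 0.0015], [0, 0, 0], 0]

```text
time_s: 8.2
position: [0.4772, -0.2134, 0.0267]
tool_rot: [0.273, 0.605, 0.711, -0.233]
contact_force: [-7.2, 12.8, 28.7]
width: 0.0518
grasp_force: 40.0
```

>>> move_arm:
  moves:
    - [[-0.0015, 0, -0.0017], [0, 0, 0], 0]
    - [[-0.003, 0, -0.0034], [0, 0, 0], 0]
    - [[-0.003, 0, -0.0034], [0, 0, 0], 0]

```text
time_s: 8.57
position: [0.4771, -0.2127, 0.0267]
tool_rot: [0.271, 0.606, 0.711, -0.232]
contact_force: [-1.1, 2.8, 7.4]
width: 0.0517
grasp_force: 40.0
```

>>> move_arm:
  moves:
    - [[0, 0, 0], [0, 0, 0], 60]
    - [[0, 0, 0], [0, 0, 0], 80]
    - [[0, 0, 0], [0, 0, 0], 100]
    - [[0, 0, 0], [0, 0, 0], 100]

```text
time_s: 9.07
position: [0.4768, -0.2126, 0.0263]
tool_rot: [0.271, 0.606, 0.712, -0.232]
contact_force: [0.1, 0.4, -0.6]
width: 0.0831
grasp_force: 0.0
```

```bash
python3 - <<'E'
from plan import *
from station import cams
print(R0.apply([0,0,1]))
for n in("scene","top"):
    c=cams.camera(n);X=cloud(c);f=c["frame"]; x,y,z=np.moveaxis(X,-1,0)
    hsv=cv2.cvtColor(f,cv2.COLOR_RGB2HSV)
    m=(abs(x-.475)<.05)&(abs(y+.2)<.05)&(z>.155)&(z<.185); print(n,m.sum(),np.median(X[m],0).round(3),np.sort(z[m])[-5:].round(3))
    m=(abs(x-.475)<.05)&(abs(y+.2)<.05)&(z>.07)&(z<.11)&(hsv[...,1]<60)&(hsv[...,2]>120); print(m.sum(),cv2.minAreaRect(X[m][:,:2].astype(np.float32)*1000))
E
```

```text
9.07 [ 0.4768 -0.2126  0.0263] [[-0.12, 0.987, 0.104], [0.736, 0.159, -0.658], [-0.666, -0.002, -0.746]] q [ 0.051  0.566  2.182 -1.25   0.773  0.99 ] F [ 0.1  0.4 -0.6] w 0.0831 gf 0.0
[ 0.10418843 -0.65784623 -0.74591093]
scene 100 [ 0.483 -0.204  0.166] [0.171 0.171 0.171 0.172 0.172]
300 ((477.3023681640625, -203.26641845703125), (53.637393951416016, 52.306175231933594), 9.81367301940918)
top 55 [ 0.473 -0.203  0.165] [0.17  0.17  0.17  0.171 0.171]
154 ((476.29296875, -203.05392456054688), (50.67668533325195, 51.5384521484375), 8.953999519348145)
```

```bash
python3 - <<'E'
from h import *
for n in("top","scene"):
    c=np.load(n+"1.npz");X=cloud(c);x,y,z=np.moveaxis(X,-1,0)
    m=(abs(x-.63)<.08)&(abs(y+.365)<.08)
    for a,b in((.02,.08),(.02,.118),(.119,.14)):
        P=X[m&(z>a)&(z<b)]; 
        if len(P)>5: print(n,a,b,len(P),cv2.minEnclosingCircle(P[:,:2].astype(np.float32)*1000),P.min(0).round(3))
E
python3 - <<'E'
import sys; sys.path.insert(0,'.')
from plan import *
R=R0; g=p0-R.apply([0,0,PZ])
go(g-R.apply([0,0,.16]),R)
E
```

```text
top 0.02 0.08 178 ((631.995361328125, -365.4903869628906), 35.862178802490234) [ 0.598 -0.392  0.026]
top 0.02 0.118 221 ((631.995361328125, -365.4903869628906), 35.862178802490234) [ 0.598 -0.392  0.026]
top 0.119 0.14 172 ((633.4898681640625, -366.216796875), 26.109994888305664) [ 0.608 -0.391  0.12 ]
scene 0.02 0.08 484 ((636.0262451171875, -367.6251220703125), 35.2288703918457) [ 0.602 -0.402  0.027]
scene 0.02 0.118 629 ((636.0262451171875, -367.6251220703125), 35.2288703918457) [ 0.602 -0.402  0.027]
scene 0.119 0.14 468 ((634.1571044921875, -366.6846008300781), 27.156423568725586) [ 0.607 -0.393  0.12 ]
9.18 [ 0.4768 -0.2126  0.0263] [[-0.12, 0.987, 0.104], [0.736, 0.159, -0.658], [-0.666, -0.002, -0.746]] q [ 0.051  0.566  2.182 -1.25   0.773  0.99 ] F [-0.4  0.3  0.1] w 0.0907 gf 0.0
([-0.0, -0.0, -0.32], [0.0, 0.0, 0.0])
```

>>> move_arm:
  moves:
    - [[0, 0, -0.08], [0, 0, 0], 100]
    - [[0, 0, -0.2], [0, 0, 0], 100]
    - [[0, 0, -0.32], [0, 0, 0], 100]
    - [[0, 0, -0.36], [0, 0, 0], 100]

```text
time_s: 9.68
position: [0.459, -0.0921, 0.1629]
tool_rot: [0.272, 0.606, 0.712, -0.23]
contact_force: [0.5, 0.8, -0.2]
width: 0.0921
grasp_force: 0.0
```

```bash
cat > t5.py <<'E'
from t2 import *
from plan import p0,R0,o
W=[([.46,-.09,.26],25),([.46,-.13,.32],0),([.47,-.22,.31],-30),([.477,-.24,.25],-60),([.477,-.203,.22],-60),([.477,-.203,.042],-60)]
q=np.array(o["qpos"])
for g,t in W:
    R=tool(-80.9,t)
    q2,c=loc(tcp(g,R),R,q); print(g,t,q2.round(2),"%.0e"%c,abs(q2-q).max().round(2)); q=q2
    print("   ",rel(p0,R0,tcp(g,R),R))
E
python3 t5.py
```

```text
9.68 [ 0.459  -0.0921  0.1629] [[-0.119, 0.987, 0.108], [0.737, 0.161, -0.657], [-0.665, 0.001, -0.747]] q [ 0.327  0.284  2.13  -0.85   1.064  0.724] F [ 0.5  0.8 -0.2] w 0.0921 gf 0.0
[0.46, -0.09, 0.26] 25 [ 0.12 -0.    2.07 -0.49  1.11  0.2 ] 2e-29 0.53
    ([-0.1156, 0.0028, -0.1116], [0.0009, 0.0928, 0.0004])
[0.46, -0.13, 0.32] 0 [-0.28 -0.01  1.87  0.    1.28 -0.43] 3e-23 0.63
    ([-0.2403, -0.0098, -0.1566], [0.0007, 0.2317, 0.0006])
[0.47, -0.22, 0.31] -30 [-0.67  0.34  1.58  0.35  1.62 -0.88] 3e-22 0.44
    ([-0.3514, -0.019, -0.0375], [0.0006, 0.3984, 0.0008])
[0.477, -0.24, 0.25] -60 [-0.8   0.75  1.37  0.56  1.92 -1.02] 7e-21 0.41
    ([-0.3016, -0.0117, 0.0605], [0.0004, 0.5651, 0.001])
[0.477, -0.203, 0.22] -60 [-0.76  0.74  1.46  0.57  1.83 -1.04] 6e-30 0.09
    ([-0.2071, 0.0001, 0.0567], [0.0004, 0.5651, 0.001])
[0.477, -0.203, 0.042] -60 [-0.76  1.01  1.43  0.55  1.63 -1.17] 2e-24 0.27
    ([0.0297, -0.0005, 0.3225], [0.0004, 0.5651, 0.001])
```

>>> move_arm:
  moves:
    - [[-0.06, 0.001, -0.06], [0, 0.046, 0], 100]
    - [[-0.1156, 0.0028, -0.1116], [0, 0.093, 0], 100]
    - [[-0.16, -0.002, -0.13], [0, 0.14, 0], 100]
    - [[-0.2, -0.006, -0.14], [0, 0.185, 0], 100]
    - [[-0.24, -0.01, -0.1566], [0, 0.2317, 0], 100]

```text
time_s: 10.3
position: [0.4594, -0.132, 0.3005]
tool_rot: [-0.001, 0.648, 0.761, 0.001]
contact_force: [0.7, 0.1, -0.2]
width: 0.0915
grasp_force: 0.0
```

```bash
python3 t5.py
```

```text
10.3 [ 0.4594 -0.132   0.3005] [[-0.16, 0.987, 0.0], [0.987, 0.16, 0.003], [0.003, 0.001, -1.0]] q [-0.285  0.041  1.829  0.003  1.272 -0.447] F [ 0.7  0.1 -0.2] w 0.0915 gf 0.0
[0.46, -0.09, 0.26] 25 [ 0.12 -0.    2.07 -0.49  1.11  0.2 ] 2e-30 0.64
    ([0.0666, 0.0146, 0.1152], [0.0003, -0.1398, 0.0005])
[0.46, -0.13, 0.32] 0 [-0.28 -0.01  1.87  0.    1.28 -0.43] 3e-23 0.63
    ([0.0038, 0.0019, -0.0015], [0.0002, -0.001, 0.0005])
[0.47, -0.22, 0.31] -30 [-0.67  0.34  1.58  0.35  1.62 -0.88] 3e-22 0.44
    ([-0.1585, -0.0071, 0.013], [0.0, 0.1657, 0.0005])
[0.477, -0.24, 0.25] -60 [-0.8   0.75  1.37  0.56  1.92 -1.02] 7e-21 0.41
    ([-0.1868, 0.0003, 0.1192], [-0.0001, 0.3324, 0.0006])
[0.477, -0.203, 0.22] -60 [-0.76  0.74  1.46  0.57  1.83 -1.04] 5e-30 0.09
    ([-0.1139, 0.0121, 0.1794], [-0.0001, 0.3324, 0.0006])
[0.477, -0.203, 0.042] -60 [-0.76  1.01  1.43  0.55  1.63 -1.17] 2e-24 0.27
    ([-0.115, 0.0119, 0.5354], [-0.0001, 0.3324, 0.0006])
```

>>> move_arm:
  moves:
    - [[-0.05, -0.002, 0.004], [0, 0.055, 0], 100]
    - [[-0.11, -0.004, 0.009], [0, 0.11, 0], 100]
    - [[-0.1585, -0.007, 0.013], [0, 0.166, 0], 100]
    - [[-0.17, -0.004, 0.05], [0, 0.222, 0], 100]
    - [[-0.18, -0.002, 0.085], [0, 0.278, 0], 100]

```text
time_s: 10.92
position: [0.4728, -0.2221, 0.2565]
tool_rot: [-0.323, 0.588, 0.689, 0.275]
contact_force: [1.2, -0.0, -0.8]
width: 0.0916
grasp_force: 0.0
```

>>> move_arm:
  moves:
    - [[0, 0, 0.02], [0, 0.054, 0], 100]
    - [[0, 0, 0.02], [0, 0.054, 0], 100]

```text
time_s: 11.18
position: [0.4702, -0.2135, 0.2466]
tool_rot: [-0.383, 0.563, 0.658, 0.322]
contact_force: [0.2, -0.0, -0.3]
width: 0.0921
grasp_force: 0.0
```

```bash
python3 t5.py|sed -n '1p;10,13p'; python3 - <<'E'
from plan import *
from station import cams
for n in("scene","top"):
    c=cams.camera(n);X=cloud(c);f=c["frame"]; x,y,z=np.moveaxis(X,-1,0)
    hsv=cv2.cvtColor(f,cv2.COLOR_RGB2HSV)
    m=(abs(x-.475)<.05)&(abs(y+.2)<.05)&(z>.07)&(z<.11)&(hsv[...,1]<60)&(hsv[...,2]>120); print(n,m.sum(),cv2.minAreaRect(X[m][:,:2].astype(np.float32)*1000))
    if n=="scene": cv2.imwrite("pics/re.png",cv2.resize(f[150:390,140:380],(600,600),interpolation=cv2.INTER_CUBIC)[...,::-1])
E
```

```text
11.18 [ 0.4702 -0.2135  0.2466] [[-0.072, 0.987, -0.14], [0.495, 0.158, 0.855], [0.866, -0.007, -0.5]] q [-0.788  0.665  1.472  0.562  1.903 -1.016] F [ 0.2 -0.  -0.3] w 0.0921 gf 0.0
[0.477, -0.203, 0.22] -60 [-0.76  0.74  1.46  0.57  1.83 -1.04] 2e-29 0.09
    ([-0.0366, 0.0172, 0.08], [-0.001, -0.0001, -0.0022])
[0.477, -0.203, 0.042] -60 [-0.76  1.01  1.43  0.55  1.63 -1.17] 2e-24 0.27
    ([-0.345, 0.0198, 0.2579], [-0.001, -0.0001, -0.0022])
11.18 [ 0.4702 -0.2135  0.2466] [[-0.072, 0.987, -0.14], [0.495, 0.158, 0.855], [0.866, -0.007, -0.5]] q [-0.788  0.665  1.472  0.562  1.903 -1.016] F [ 0.2 -0.  -0.3] w 0.0921 gf 0.0
scene 21 ((498.11431884765625, -197.27749633789062), (5.400835990905762, 48.83174133300781), 20.967193603515625)
top 164 ((476.20611572265625, -202.94874572753906), (50.62929916381836, 51.64738464355469), 8.953365325927734)
```

View pics/re.png

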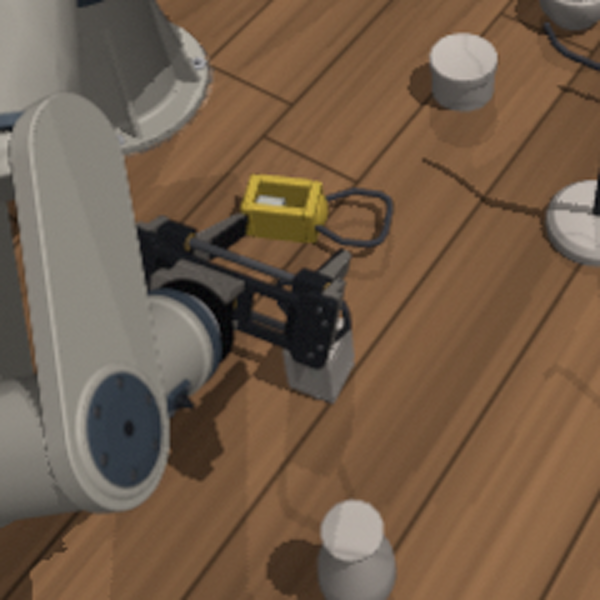

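>>> move_arm:
  moves:
    - [[-0.018, 0.012, 0.04], [-0.001, 0, -0.0022], 100]
    - [[-0.0366, 0.0172, 0.08], [-0.001, 0, -0.0022], 100]
    - [[-0.0366, 0.0172, 0.08], [-0.001, 0, -0.0022], 100]

```text
time_s: 11.65
position: [0.4759, -0.186, 0.2157]
tool_rot: [-0.376, 0.561, 0.663, 0.323]
contact_force: [-0.3, 0.2, 0.2]
width: 0.0919
grasp_force: 0.0
```

```bash
python3 -c "
from plan import *
R=tool(-80.9,-60)
for z in (.17,.12,.08,.042): go([.4768,-.203,z],R)"
```

```text
11.65 [ 0.4759 -0.186   0.2157] [[-0.088, 0.987, -0.136], [0.5, 0.162, 0.851], [0.861, 0.007, -0.508]] q [-0.755  0.675  1.528  0.575  1.823 -1.044] F [-0.3  0.2  0.2] w 0.0919 gf 0.0
([-0.0954, -0.0044, 0.0547], [0.0, 0.0029, 0.0024])
([-0.1816, -0.0051, 0.1055], [0.0, 0.0029, 0.0024])
([-0.2505, -0.0056, 0.1462], [0.0, 0.0029, 0.0024])
([-0.3159, -0.0061, 0.1848], [0.0, 0.0029, 0.0024])
```

>>> move_arm:
  moves:
    - [[-0.06, -0.0044, 0.034], [0, 0.0029, 0.0024], 100]
    - [[-0.13, -0.0048, 0.075], [0, 0.0029, 0.0024], 100]
    - [[-0.2, -0.0053, 0.116], [0, 0.0029, 0.0024], 100]
    - [[-0.27, -0.0058, 0.158], [0, 0.0029, 0.0024], 100]
    - [[-0.316, -0.0061, 0.185], [0, 0.0029, 0.0024], 100]

```text
time_s: 12.28
position: [0.4746, -0.1881, 0.0314]
tool_rot: [-0.38, 0.562, 0.659, 0.325]
contact_force: [-0.5, -0.0, 0.0]
width: 0.0918
grasp_force: 0.0
```

>>> move_arm:
  moves:
    - [[0, 0, 0], [0, 0, 0], 70]
    - [[0, 0, 0], [0, 0, 0], 0]
    - [[0, 0, 0], [0, 0, 0], 0]
    - [[0, 0, 0], [0, 0, 0], 0]
    - [[0, 0, 0], [0, 0, 0], 0]
  newtons: 40

```text
time_s: 12.9
position: [0.4739, -0.1875, 0.032]
tool_rot: [-0.381, 0.562, 0.658, 0.326]
contact_force: [-0.6, -3.2, 7.2]
width: 0.0517
grasp_force: 40.0
```

```bash
cat > t6.py <<'E'
from t2 import *
from plan import p0,R0,o
HH=-10.5
W=[([.477,-.203,.2],99.1),([.53,-.15,.2],77),([.58,-.1,.2],55),([.59,-.1,.2],27),([.60,-.1,.2],0),([.55,.02,.2],-5),([.505,.148,.2],HH),([.505,.148,.165],HH)]
q=np.array(o["qpos"])
for g,h in W:
    R=tool(h+180,-60)
    q2,c=loc(tcp(g,R),R,q); print(g,h,q2.round(2),"%.0e"%c,abs(q2-q).max().round(2)); q=q2
    print("   ",rel(p0,R0,tcp(g,R),R))
E
python3 t6.py
```

```text
12.9 [ 0.4739 -0.1875  0.032 ] [[-0.077, 0.988, -0.136], [0.491, 0.156, 0.857], [0.868, -0.0, -0.497]] q [-0.761  0.932  1.532  0.556  1.615 -1.179] F [-0.6 -3.2  7.2] w 0.0517 gf 40.00064134597778
[0.477, -0.203, 0.2] 99.1 [-0.76  0.77  1.46  0.57  1.81 -1.06] 1e-17 0.19
    ([0.2758, 0.001, -0.157], [0.0005, -0.0012, -0.0005])
[0.53, -0.15, 0.2] 77 [-0.76  0.64  1.71  0.84  1.54 -0.91] 3e-31 0.27
    ([0.3185, 0.1345, -0.0826], [-0.1059, -0.0011, 0.0607])
[0.58, -0.1, 0.2] 55 [-0.7   0.49  1.98  1.16  1.22 -0.85] 1e-30 0.32
    ([0.3565, 0.2592, -0.0163], [-0.2119, -0.001, 0.1217])
[0.59, -0.1, 0.2] 27 [-0.63  0.31  2.29  1.67  0.89 -0.94] 5e-31 0.51
    ([0.3484, 0.2873, -0.0306], [-0.3467, -0.0009, 0.1992])
[0.6, -0.1, 0.2] 0 [-0.32  0.19  2.48  2.64  0.61 -1.31] 3e-31 0.97
    ([0.3393, 0.3082, -0.0464], [-0.4768, -0.0007, 0.274])
[0.55, 0.02, 0.2] -5 [ 0.18  0.09  2.61  3.55  0.63 -1.77] 1e-25 0.9
    ([0.4635, 0.2464, 0.1705], [-0.5009, -0.0007, 0.2878])
[0.505, 0.148, 0.2] -10.5 [ 0.77  0.15  2.53  4.4   0.83 -2.08] 1e-25 0.85
    ([0.5946, 0.1965, 0.3996], [-0.5273, -0.0006, 0.3031])
[0.505, 0.148, 0.165] -10.5 [ 0.77  0.28  2.53  4.29  0.88 -1.92] 2e-30 0.16
    ([0.5339, 0.1966, 0.4344], [-0.5273, -0.0006, 0.3031])
```

```bash
cat > t7.py <<'E'
from t2 import *
from plan import p0,R0,o
import itertools
q4=np.array([-.32,.19,2.48,2.64,.61,-1.31])
for z,t in itertools.product((.165,.2,.24),(-60,-52)):
  for path in ([([.6,-.1],-5),([.55,-.06],-10.5),([.49,.03],-10.5),([.498,.10],-10.5),([.505,.148],-10.5)],[([.6,-.1],-5),([.55,-.06],-20),([.49,.03],-20),([.498,.10],-15),([.505,.148],-10.5)]):
    q=q4; out=[]
    for g,h in path:
        R=tool(h+180,t)
        for s in(1,): q2,c=loc(tcp([*g,z],R),R,q); out.append(("%.0e"%c,abs(q2-q).max().round(2),q2[[2,3]].round(2).tolist())); q=q2
    print(z,t,path[1][1],out)
E
python3 t7.py
```

```text
12.9 [ 0.4739 -0.1875  0.032 ] [[-0.077, 0.988, -0.136], [0.491, 0.156, 0.857], [0.868, -0.0, -0.497]] q [-0.761  0.932  1.532  0.556  1.615 -1.179] F [-0.6 -3.2  7.2] w 0.0517 gf 40.00064134597778
0.165 -60 -10.5 [('5e-29', np.float64(0.3), [2.49, 2.94]), ('1e-29', np.float64(0.41), [2.61, 3.35]), ('2e-03', np.float64(0.65), [2.66, 4.0]), ('1e-25', np.float64(0.2), [2.61, 4.14]), ('2e-30', np.float64(0.15), [2.53, 4.29])]
0.165 -60 -20 [('5e-29', np.float64(0.3), [2.49, 2.94]), ('5e-26', np.float64(0.84), [2.58, 3.78]), ('5e-28', np.float64(0.45), [2.63, 4.22]), ('3e-31', np.float64(0.14), [2.57, 4.3]), ('3e-27', np.float64(0.06), [2.53, 4.29])]
0.165 -52 -10.5 [('9e-23', np.float64(0.22), [2.43, 2.86]), ('3e-30', np.float64(0.56), [2.55, 3.42]), ('1e-16', np.float64(0.6), [2.65, 4.01]), ('8e-18', np.float64(0.3), [2.57, 4.32]), ('3e-05', np.float64(0.12), [2.5, 4.44])]
0.165 -52 -20 [('9e-23', np.float64(0.22), [2.43, 2.86]), ('3e-20', np.float64(1.09), [2.52, 3.95]), ('8e-18', np.float64(0.45), [2.59, 4.39]), ('3e-05', np.float64(0.14), [2.54, 4.44]), ('3e-05', np.float64(0.07), [
[... 1136 characters left out ...]
 [2.54, 4.44])]
0.24 -60 -20 [('8e-20', np.float64(0.19), [2.48, 2.83]), ('2e-30', np.float64(1.21), [2.56, 4.04]), ('3e-04', np.float64(0.4), [2.63, 4.44]), ('1e-03', np.float64(0.13), [2.59, 4.44]), ('7e-04', np.float64(0.07), [2.54, 4.44])]
0.24 -52 -10.5 [('3e-21', np.float64(0.42), [2.4, 2.51]), ('2e-30', np.float64(1.33), [2.51, 3.84]), ('7e-04', np.float64(0.6), [2.63, 4.44]), ('4e-03', np.float64(0.21), [2.59, 4.44]), ('7e-03', np.float64(0.11), [2.55, 4.44])]
0.24 -52 -20 [('3e-21', np.float64(0.42), [2.4, 2.51]), ('9e-06', np.float64(1.93), [2.49, 4.44]), ('6e-03', np.float64(0.33), [2.63, 4.44]), ('8e-03', np.float64(0.14), [2.59, 4.44]), ('7e-03', np.float64(0.07), [2.55, 4.44])]
```

>>> move_arm:
  moves:
    - [[0.07, 0, -0.04], [0, 0, 0], 0]
    - [[0.16, 0.001, -0.09], [0, 0, 0], 0]
    - [[0.25, 0.001, -0.14], [0, 0, 0], 0]
    - [[0.2758, 0.001, -0.157], [0, 0, 0], 0]

```text
time_s: 13.4
position: [0.475, -0.1874, 0.1916]
tool_rot: [-0.38, 0.562, 0.659, 0.325]
contact_force: [-0.7, -0.3, -4.4]
width: 0.052
grasp_force: 40.0
```

```bash
cat > wp.py <<'E'
from t2 import *
from plan import p0,R0,o
import sys
def wp(W,t=-60):
    q=np.array(o["qpos"])
    for g,h in W:
        R=tool(h+180,t)
        q2,c=loc(tcp(g,R),R,q); print(h,q2.round(2),"%.0e"%c,abs(q2-q).max().round(2),rel(p0,R0,tcp(g,R),R)); q=q2
E
python3 - <<'E'
from wp import *
wp([([.50,-.18,.19],89),([.53,-.155,.185],79),([.555,-.13,.18],69),([.57,-.11,.18],60),([.585,-.1,.175],50)])
E
```

```text
13.4 [ 0.475  -0.1874  0.1916] [[-0.079, 0.988, -0.134], [0.494, 0.156, 0.856], [0.866, 0.001, -0.5]] q [-0.76   0.709  1.534  0.572  1.798 -1.061] F [-0.7 -0.3 -4.4] w 0.052 gf 39.99975085258484
89 [-0.77  0.73  1.57  0.69  1.68 -0.99] 1e-25 0.12 ([0.0004, 0.0573, 0.0445], [-0.0478, -0.0, 0.028])
79 [-0.76  0.68  1.67  0.82  1.55 -0.93] 1e-26 0.13 ([0.0109, 0.1298, 0.0829], [-0.0959, -0.0001, 0.0558])
69 [-0.74  0.63  1.79  0.96  1.4  -0.9 ] 6e-27 0.14 ([0.0218, 0.1921, 0.1219], [-0.144, -0.0001, 0.0836])
60 [-0.72  0.56  1.92  1.09  1.28 -0.89] 3e-27 0.13 ([0.0378, 0.2321, 0.1496], [-0.1873, -0.0001, 0.1086])
50 [-0.7   0.51  2.03  1.26  1.14 -0.91] 3e-22 0.17 ([0.0346, 0.2689, 0.1643], [-0.2354, -0.0002, 0.1364])
```

>>> move_arm:
  moves:
    - [[0, 0.057, 0.0445], [-0.048, 0, 0.028], 0]
    - [[0.011, 0.13, 0.083], [-0.096, 0, 0.056], 0]
    - [[0.022, 0.192, 0.122], [-0.144, 0, 0.0836], 0]
    - [[0.038, 0.232, 0.15], [-0.187, 0, 0.1086], 0]
    - [[0.035, 0.269, 0.164], [-0.2354, 0, 0.1364], 0]

```text
time_s: 14.02
position: [0.5942, -0.0865, 0.162]
tool_rot: [-0.213, 0.787, 0.362, 0.452]
contact_force: [0.5, -0.2, -3.1]
width: 0.0517
grasp_force: 40.0
```

```bash
python3 - <<'E'
from wp import *
wp([([.585,-.1,.175],41),([.59,-.1,.175],32),([.595,-.1,.17],23),([.60,-.1,.17],14),([.6,-.1,.17],6)])
E
```

```text
14.03 [ 0.5942 -0.0865  0.162 ] [[0.329, 0.762, 0.557], [0.378, -0.647, 0.662], [0.865, -0.007, -0.501]] q [-0.692  0.525  2.028  1.265  1.137 -0.904] F [ 0.5 -0.2 -3.1] w 0.0517 gf 39.99440252780914
41 [-0.69  0.45  2.14  1.41  1.05 -0.94] 2e-23 0.15 ([0.0061, 0.0082, -0.0041], [-0.0429, 0.0006, 0.0221])
32 [-0.66  0.4   2.24  1.6   0.95 -0.99] 3e-20 0.19 ([0.0089, 0.0208, 0.0005], [-0.0862, 0.0008, 0.0472])
23 [-0.6   0.37  2.33  1.85  0.86 -1.07] 1e-30 0.25 ([0.0026, 0.0332, 0.0094], [-0.1295, 0.001, 0.0722])
14 [-0.51  0.33  2.4   2.14  0.78 -1.17] 4e-30 0.29 ([0.0046, 0.0452, 0.0127], [-0.1728, 0.0012, 0.0973])
6 [-0.41  0.3   2.45  2.44  0.73 -1.29] 2e-28 0.31 ([0.0031, 0.0487, 0.0102], [-0.2112, 0.0013, 0.1196])
```

>>> move_arm:
  moves:
    - [[0.006, 0.008, -0.004], [-0.043, 0.0006, 0.022], 0]
    - [[0.009, 0.021, 0], [-0.086, 0.0008, 0.047], 0]
    - [[0.003, 0.033, 0.009], [-0.1295, 0.001, 0.072], 0]
    - [[0.005, 0.045, 0.013], [-0.173, 0.001, 0.097], 0]
    - [[0.003, 0.049, 0.01], [-0.211, 0.001, 0.12], 0]

```text
time_s: 14.65
position: [0.6158, -0.0983, 0.1606]
tool_rot: [-0.032, 0.865, 0.054, 0.498]
contact_force: [2.3, 0.6, -3.3]
width: 0.0519
grasp_force: 40.0
```

```bash
python3 - <<'E'
from wp import *
wp([([.595,-.095,.17],-1),([.585,-.085,.17],-7),([.57,-.075,.165],-13),([.55,-.06,.165],-18),([.53,-.03,.165],-20)])
E
```

```text
14.65 [ 0.6158 -0.0983  0.1606] [[0.498, 0.124, 0.858], [0.061, -0.992, 0.108], [0.865, -0.001, -0.501]] q [-0.424  0.378  2.388  2.409  0.742 -1.281] F [ 2.3  0.6 -3.3] w 0.0519 gf 39.99687910079956
-1 [-0.3   0.28  2.5   2.76  0.7  -1.42] 9e-24 0.35 ([-0.0042, -0.0071, -0.0073], [-0.0394, 0.0005, 0.0223])
-7 [-0.17  0.26  2.53  3.08  0.7  -1.55] 7e-30 0.32 ([-0.0133, -0.0261, -0.0229], [-0.0682, 0.0006, 0.0389])
-13 [-0.03  0.26  2.56  3.4   0.74 -1.66] 1e-29 0.32 ([-0.0361, -0.0464, -0.0423], [-0.0971, 0.0006, 0.0556])
-18 [ 0.12  0.25  2.59  3.69  0.78 -1.75] 9e-32 0.29 ([-0.0548, -0.0785, -0.0743], [-0.1211, 0.0006, 0.0695])
-20 [ 0.28  0.24  2.61  3.92  0.82 -1.81] 8e-19 0.23 ([-0.0712, -0.142, -0.1026], [-0.1307, 0.0006, 0.0751])
```

>>> move_arm:
  moves:
    - [[-0.004, -0.007, -0.007], [-0.039, 0, 0.022], 0]
    - [[-0.013, -0.026, -0.023], [-0.068, 0, 0.039], 0]
    - [[-0.036, -0.046, -0.042], [-0.097, 0, 0.0556], 0]
    - [[-0.055, -0.0785, -0.074], [-0.121, 0, 0.0695], 0]
    - [[-0.071, -0.142, -0.1026], [-0.1307, 0, 0.075], 0]

```text
time_s: 15.28
position: [0.5553, -0.0427, 0.157]
tool_rot: [0.08, 0.854, -0.141, 0.495]
contact_force: [0.9, 1.5, -3.3]
width: 0.0519
grasp_force: 40.0
```

```bash
python3 - <<'E'
from wp import *
wp([([.51,0.,.163],-20),([.49,.03,.163],-20),([.495,.07,.163],-17),([.50,.11,.163],-13),([.505,.147,.163],-10.5)])
E
```

```text
15.28 [ 0.5553 -0.0427  0.157 ] [[0.47, -0.321, 0.822], [-0.162, -0.947, -0.277], [0.867, -0.003, -0.498]] q [ 0.209  0.347  2.53   3.784  0.829 -1.749] F [ 0.9  1.5 -3.3] w 0.0519 gf 39.99844014644623
-20 [ 0.42  0.24  2.62  4.06  0.86 -1.83] 2e-26 0.28 ([-0.0462, -0.0511, -0.0667], [-0.0067, -0.0009, 0.0027])
-20 [ 0.57  0.23  2.63  4.22  0.9  -1.85] 8e-22 0.15 ([-0.0748, -0.0951, -0.1162], [-0.0067, -0.0009, 0.0027])
-17 [ 0.65  0.25  2.6   4.26  0.9  -1.87] 2e-23 0.08 ([-0.083, -0.1758, -0.1301], [0.0077, -0.0009, -0.0056])
-13 [ 0.71  0.26  2.57  4.26  0.89 -1.89] 1e-27 0.06 ([-0.0914, -0.257, -0.1442], [0.027, -0.0009, -0.0167])
-10.5 [ 0.76  0.28  2.53  4.29  0.88 -1.91] 2e-26 0.06 ([-0.0988, -0.3317, -0.1566], [0.039, -0.0009, -0.0236])
```

>>> move_arm:
  moves:
    - [[-0.046, -0.051, -0.067], [-0.0067, 0, 0.0027], 0]
    - [[-0.075, -0.095, -0.116], [-0.0067, 0, 0.0027], 0]
    - [[-0.083, -0.176, -0.13], [0.0077, 0, -0.0056], 0]
    - [[-0.091, -0.257, -0.144], [0.027, 0, -0.0167], 0]
    - [[-0.099, -0.332, -0.157], [0.039, 0, -0.0236], 0]

```text
time_s: 15.9
position: [0.5207, 0.1453, 0.1537]
tool_rot: [0.045, 0.862, -0.076, 0.5]
contact_force: [0.3, -0.2, -4.7]
width: 0.0518
grasp_force: 40.0
```

```bash
python3 - <<'E'
from plan import *
from station import cams
print("grip",(p0-R0.apply([0,0,PZ])).round(4))
for n in("scene","top"):
    c=cams.camera(n);f=c["frame"];X=cloud(c);x,y,z=np.moveaxis(X,-1,0)
    if n=="scene": cv2.imwrite("pics/prehang.png",cv2.resize(f[80:280,230:470],(720,600),interpolation=cv2.INTER_CUBIC)[...,::-1])
    m=(abs(x-.505)<.03)&(abs(y-.148)<.06)&(z>.265)&(z<.31);P=X[m];print(n,m.sum(),np.median(P,0).round(4) if m.sum() else 0,np.sort(z[m])[-6:].round(3))
    if m.sum()>5: print("dir",np.degrees(np.arctan2(*np.linalg.svd(P[:,:2]-P[:,:2].mean(0))[2][0][::-1])))
    m=(abs(x-.575)<.045)&(abs(y-.135)<.03)&(z>.225)&(z<.27);P=X[m];
    for a in np.arange(.53,.63,.015):
        s=P[abs(P[:,0]-a)<.006]; print(" ",round(a,3),len(s),np.median(s,0).round(4) if len(s) else "")
E
```

```text
15.9 [0.5207 0.1453 0.1537] [[0.489, -0.176, 0.854], [-0.086, -0.984, -0.154], [0.868, 0.002, -0.497]] q [ 0.749  0.375  2.477  4.236  0.896 -1.869] F [ 0.3 -0.2 -4.7] w 0.0518 gf 39.99944865703583
grip [0.5047 0.1482 0.163 ]
scene 91 [0.5053 0.1403 0.286 ] [0.292 0.292 0.292 0.293 0.293 0.293]
dir -100.93368133261443
  0.53 0 
  0.545 21 [0.546  0.1393 0.2589]
  0.56 16 [0.5596 0.1378 0.2466]
  0.575 12 [0.575  0.1334 0.245 ]
  0.59 12 [0.589  0.1316 0.2463]
  0.605 13 [0.6047 0.1284 0.2507]
  0.62 7 [0.616  0.1272 0.2502]
top 73 [0.5058 0.1519 0.2865] [0.291 0.291 0.292 0.292 0.292 0.294]
dir -99.39226056041363
  0.53 1 [0.5349 0.1417 0.2672]
  0.545 8 [0.5448 0.1408 0.2598]
  0.56 10 [0.5608 0.1385 0.2445]
  0.575 10 [0.5749 0.1367 0.2433]
  0.59 14 [0.5894 0.1334 0.2454]
  0.605 9 [0.6077 0.1302 0.2488]
  0.62 7 [0.6167 0.1292 0.2517]
```

View pics/prehang.png

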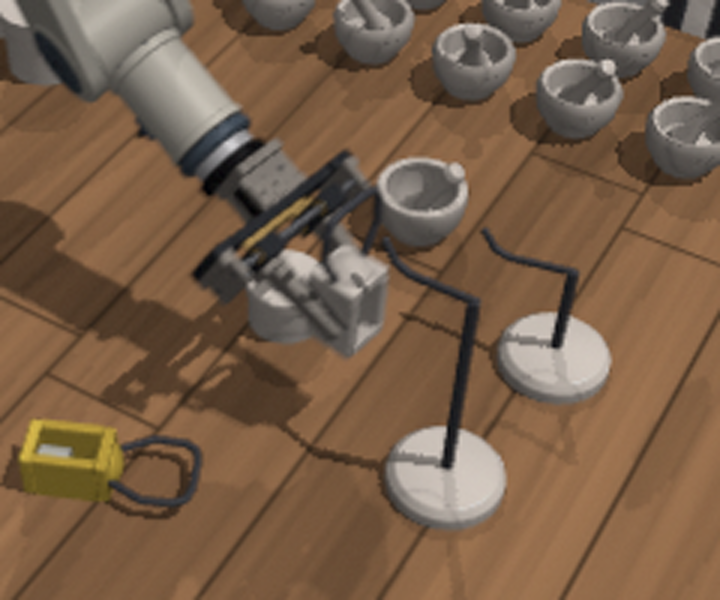

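The lantern is in front of the tall hook (tip at (388,243) in the crop), with the handle upright, open to it, and 18 mm over the tip. I'll slide it on along the hook.

>>> move_arm:
  moves:
    - [[0.015, 0, 0.026], [0, 0, 0], 0]
    - [[0.032, 0, 0.056], [0, 0, 0], 0]
    - [[0.05, 0, 0.087], [0, 0, 0], 0]
    - [[0.065, 0, 0.1134], [0, 0, 0], 0]
    - [[0.065, 0, 0.1134], [0, 0, 0], 0]

```text
time_s: 16.62
position: [0.5864, 0.1317, 0.1553]
tool_rot: [0.045, 0.861, -0.078, 0.501]
contact_force: [-1.3, 0.4, -4.5]
width: 0.052
grasp_force: 40.0
```

>>> move_arm:
  moves:
    - [[-0.015, 0, 0.0085], [0, 0, 0], 0]
    - [[-0.035, 0, 0.02], [0, 0, 0], 0]
    - [[-0.05, 0, 0.0286], [0, 0, 0], 0]
    - [[-0.059, 0, 0.0338], [0, 0, 0], 0]
    - [[-0.059, 0, 0.0338], [0, 0, 0], 0]

```text
time_s: 17.25
position: [0.5861, 0.1326, 0.1214]
tool_rot: [0.045, 0.861, -0.078, 0.501]
contact_force: [-0.8, 1.0, -3.4]
width: 0.0516
grasp_force: 40.0
```

```bash
python3 - <<'E'
from plan import *
from station import cams
print("grip",(p0-R0.apply([0,0,PZ])).round(4))
for n in("scene","top"):
    c=cams.camera(n);f=c["frame"];X=cloud(c);x,y,z=np.moveaxis(X,-1,0)
    if n=="scene": cv2.imwrite("pics/hang1.png",cv2.resize(f[80:280,270:470],(600,600),interpolation=cv2.INTER_CUBIC)[...,::-1])
    for lo,hi in((.10,.127),(.147,.18)):
        m=(abs(x-.57)<.02)&(y>lo)&(y<hi)&(z>.22)&(z<.3);P=X[m];print(n,m.sum(),np.median(P,0).round(4) if m.sum() else 0,np.sort(z[m])[-4:].round(3))
E
```

```text
17.25 [0.5861 0.1326 0.1214] [[0.486, -0.179, 0.856], [-0.088, -0.984, -0.155], [0.87, -0.0, -0.494]] q [ 0.59   0.5    2.395  4.037  0.888 -1.791] F [-0.8  1.  -3.4] w 0.0516 gf 39.999775886535645
grip [0.5701 0.1355 0.1306]
scene 41 [0.5671 0.1071 0.2539] [0.258 0.259 0.259 0.259]
scene 34 [0.577  0.1672 0.2453] [0.258 0.258 0.26  0.262]
top 25 [0.5637 0.1119 0.2521] [0.257 0.258 0.258 0.26 ]
top 26 [0.573  0.1618 0.2535] [0.257 0.259 0.259 0.261]
```

View pics/hang1.png

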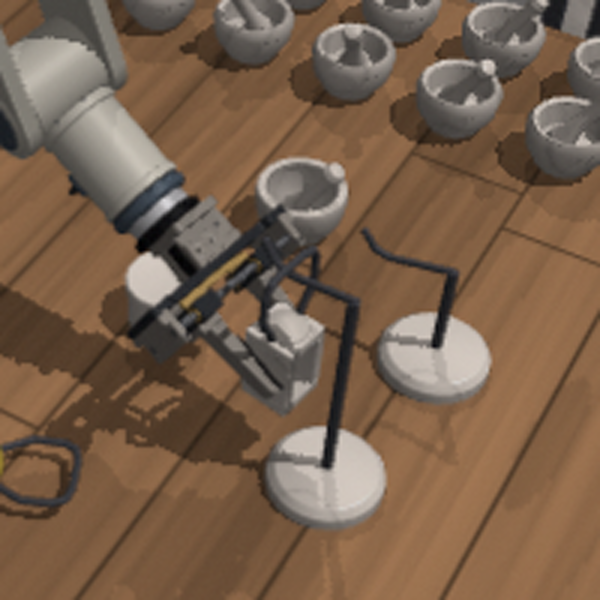

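The hook passes through the handle (crop (300,275)) with the bar about 6 mm above the seat. I'll lower in small steps while watching the force.

>>> move_arm:
  moves:
    - [[-0.004, 0, 0.0022], [0, 0, 0], 0]
    - [[-0.007, 0, 0.004], [0, 0, 0], 0]
    - [[-0.007, 0, 0.004], [0, 0, 0], 0]

```text
time_s: 17.73
position: [0.5864, 0.1326, 0.118]
tool_rot: [0.045, 0.861, -0.078, 0.501]
contact_force: [-0.1, -0.1, -4.5]
width: 0.0516
grasp_force: 40.0
```

>>> move_arm:
  moves:
    - [[-0.0017, 0, 0.001], [0, 0, 0], 0]
    - [[-0.0017, 0, 0.001], [0, 0, 0], 0]

```text
time_s: 17.98
position: [0.5864, 0.1326, 0.117]
tool_rot: [0.045, 0.86, -0.078, 0.501]
contact_force: [0.0, 0.4, -4.1]
width: 0.0518
grasp_force: 40.0
```

>>> move_arm:
  moves:
    - [[-0.0017, 0, 0.001], [0, 0, 0], 0]
    - [[-0.0017, 0, 0.001], [0, 0, 0], 0]

```text
time_s: 18.23
position: [0.5865, 0.1326, 0.1161]
tool_rot: [0.045, 0.86, -0.078, 0.502]
contact_force: [-0.4, -0.1, -3.0]
width: 0.0516
grasp_force: 40.0
```

>>> move_arm:
  moves:
    - [[-0.0017, 0, 0.001], [0, 0, 0], 0]
    - [[-0.0017, 0, 0.001], [0, 0, 0], 0]

```text
time_s: 18.48
position: [0.5869, 0.1326, 0.1158]
tool_rot: [0.045, 0.86, -0.078, 0.502]
contact_force: [-0.9, -0.4, 2.0]
width: 0.0517
grasp_force: 40.0
```

>>> move_arm:
  moves:
    - [[0.0005, 0, -0.0003], [0, 0, 0], 0]
    - [[0.0005, 0, -0.0003], [0, 0, 0], 0]
    - [[0.0005, 0, -0.0003], [0, 0, 0], 0]
    - [[0.0005, 0, -0.0003], [0, 0, 0], 0]
  newtons: 4

```text
time_s: 18.98
position: [0.5867, 0.1327, 0.1157]
tool_rot: [0.045, 0.86, -0.078, 0.502]
contact_force: [-0.5, 1.1, 4.3]
width: 0.0516
grasp_force: 4.0
```

>>> move_arm:
  moves:
    - [[0, 0, 0], [0, 0, 0], 58]
    - [[0, 0, 0], [0, 0, 0], 60]
    - [[0, 0, 0], [0, 0, 0], 64]
    - [[0, 0, 0], [0, 0, 0], 70]
    - [[0, 0, 0], [0, 0, 0], 80]

```text
time_s: 19.6
position: [0.5864, 0.1326, 0.1153]
tool_rot: [0.045, 0.861, -0.078, 0.501]
contact_force: [0.4, 1.3, 1.0]
width: 0.0719
grasp_force: 0.0
```

>>> move_arm:
  moves:
    - [[0, 0, 0], [0, 0, 0], 90]
    - [[0, 0, 0], [0, 0, 0], 100]
    - [[0, 0, 0], [0, 0, 0], 100]
    - [[0, 0, 0], [0, 0, 0], 100]

```text
time_s: 20.1
position: [0.5865, 0.1326, 0.1154]
tool_rot: [0.045, 0.86, -0.078, 0.501]
contact_force: [-0.3, 0.0, 0.3]
width: 0.0921
grasp_force: 0.0
```

>>> move_arm:
  moves:
    - [[0, 0, -0.03], [0, 0, 0], 100]
    - [[0, 0, -0.07], [0, 0, 0], 100]
    - [[0, 0, -0.11], [0, 0, 0], 100]
    - [[0, 0, -0.15], [0, 0, 0], 100]
    - [[0, 0, -0.155], [0, 0, 0], 100]

```text
time_s: 20.72
position: [0.519, 0.145, 0.1543]
tool_rot: [0.044, 0.86, -0.077, 0.502]
contact_force: [0.2, 0.1, -0.4]
width: 0.0919
grasp_force: 0.0
```

>>> move_arm:
  moves:
    - [[0, 0, 0], [0, 0, 0], 100]
    - [[0, 0, 0], [0, 0, 0], 100]
    - [[0, 0, 0], [0, 0, 0], 100]
    - [[0, 0, 0], [0, 0, 0], 100]
    - [[0, 0, 0], [0, 0, 0], 100]

```text
time_s: 21.35
position: [0.5201, 0.1445, 0.1534]
tool_rot: [0.045, 0.861, -0.078, 0.501]
contact_force: [0.9, 0.2, 0.9]
width: 0.0918
grasp_force: 0.0
```

```bash
python3 - <<'E'
from plan import *
from station import cams
for k in range(8):
    c=cams.camera("scene");X=cloud(c);x,y,z=np.moveaxis(X,-1,0);f=c["frame"]
    hsv=cv2.cvtColor(f,cv2.COLOR_RGB2HSV)
    m=(abs(x-.57)<.05)&(abs(y-.135)<.05)&(z>.07)&(z<.19)&(hsv[...,1]<60)&(hsv[...,2]>120)
    if k%2==0:print(round(readout.get_obs()["time_s"],2),m.sum(),X[m].mean(0).round(4))
cv2.imwrite("pics/hang2.png",cv2.resize(f[80:280,250:450],(600,600),interpolation=cv2.INTER_CUBIC)[...,::-1])
E
```

```text
21.35 [0.5201 0.1445 0.1534] [[0.485, -0.179, 0.856], [-0.089, -0.984, -0.156], [0.87, -0.001, -0.493]] q [ 0.751  0.38   2.48   4.234  0.904 -1.858] F [0.9 0.2 0.9] w 0.0918 gf 0.0
21.4 244 [0.5787 0.135  0.16  ]
21.5 245 [0.5789 0.1351 0.16  ]
21.6 247 [0.5789 0.1349 0.1599]
21.7 247 [0.5789 0.135  0.1598]
```

View pics/hang2.png

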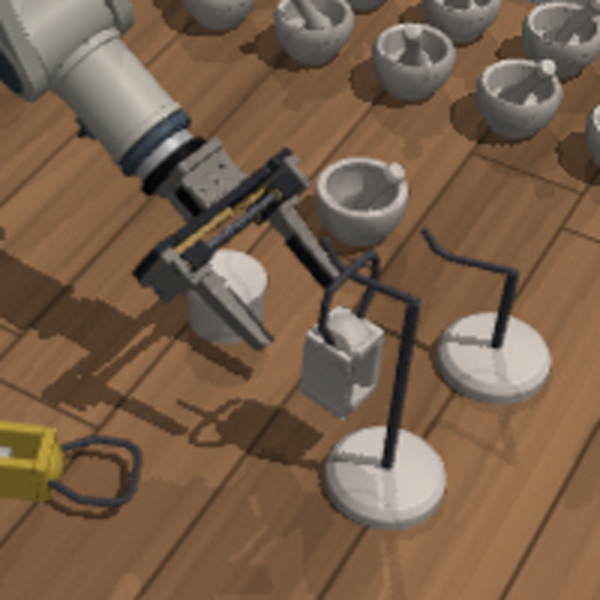

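The lantern hangs on the tall hook at crop (340,350), still to within 0.2 mm, and the gripper is clear of it. I'll wait briefly and hand in.

>>> move_arm:
  moves:
    - [[0, 0, 0], [0, 0, 0], 100]
    - [[0, 0, 0], [0, 0, 0], 100]
    - [[0, 0, 0], [0, 0, 0], 100]
    - [[0, 0, 0], [0, 0, 0], 100]
    - [[0, 0, 0], [0, 0, 0], 100]

```text
time_s: 22.38
position: [0.5201, 0.1447, 0.1536]
tool_rot: [0.045, 0.861, -0.078, 0.501]
contact_force: [-0.8, -0.5, 0.5]
width: 0.0919
grasp_force: 0.0
```

```bash
python3 -c "
from station import hand_in
print(hand_in())"
```

```text
the job is handed in; nothing more can be done
None
```

I stood the white lantern upright, let go of it, then hung it on the taller hook, where it was still with the gripper clear; I handed the job in at about 22 s without re-measuring the mortar, jar and vase.

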